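# Shut and lock the dust-extraction blast gate

### The arm

A 6-joint arm with a two-finger parallel gripper is mounted at the origin on the work surface. World frame = base frame: x ahead of the robot, y to its left, z up, the work surface at z = 0. Lengths are in m, angles in rad, forces in N, time in s.
With the tool pointing down it reaches from about 0.25 to 0.775 m from the base axis. Payload 4 kg.
Tool frame: the origin (TCP) lies at the very end of the fingers, on their centre line; the grasp point (between the pads) lies 19 mm behind it; x points along the fingers, y is the direction in which the jaws open and shut, and the axes are right-handed (so a half turn about x gives the same grasp; the last joint's range is limited). The gripper opens to 94 mm and grips with 3 to 60 N. Pads are 16 mm wide; open, the fingers measure 119 mm over their backs; the gripper's body (75 mm by 177 mm) begins 78 mm behind the grasp point.
Start: joints at [-1.368, 0.087, 1.371, -0, 1.684, -0.103], TCP at [0.166, -0.525, 0.206] pointing down, gripper open.
Joint ranges: [-3.1, 3.1], [-0.76, 2.03], [0.27, 2.55], [-1.08, 4.22], [0.17, 2.65], [-2.57, 2.57]. Speed limits (rad/s): [2.79, 2.79, 3.14, 3.14, 3.14, 3.14].

### API

Orientations are given as [roll, pitch, yaw] about the fixed x, y, z axes, in that order (R = Rz(yaw) Ry(pitch) Rx(roll)).
In Python, from bench import robot gives the robot as it stands.
- The arm moves only by the tool carry_out, never from a script. Its argument "targets" is a list of rows, each a list of 5 numbers: the closure, from 0 (fully open) to 1 (shut), then the shift along the tool's x, y, z in cm, then the turn about the tool's x in degrees. In form: [[fingers, tx, ty, tz, turn], ...]. A call has 1 to 20 rows; each row shifts and turns the commanded pose from where the row before left it, along the tool's axes as they then stand; what a row does not reach is not made up. A row lasts 1/10 s, in which the tool goes at most 50 mm and 8.59 degrees, less where a joint would pass 70% of its speed; a pose out of reach is approached as far as the arm can. A call is refused whole if a number of a shift passes 5 or a number of a turn 8.59, either way. A call with a gripper value outside its range is refused whole. The fingers move at their own pace and stop on an object; the grip force is fixed at half the most. Time passes only in rows, so rows that do not move let the fingers close. It gives the time, the measured TCP pose, the force and the opening at its end, in the units of the state.
- robot.get_obs(): the state, without advancing time (a new reading comes with each control period).
- robot.snapshot(name): name is "scene" or "side" or "wrist"; returns a dict with "image" (384x512x3 uint8, red, green, blue), "camera_matrix" (3x3 intrinsics, pixels), "pose" (4x4, takes a point from camera to world coordinates). Camera axes: x right, y up, looking along -z (the intrinsics and any distortion apply to the point x, -y, -z); pixel columns grow to the right and rows downward; lengths in m; the calibration is good to about 2 mm. A picture is of the moment at which its call begins. There is no depth.
- robot.close_job(): hands the job in, once; it reports no verdict.
The state is a dict: "time": time; "joint_positions": joint angles; "qvel": joint speeds; "joint_torque": joint torques, N m; "tool_pos": TCP position; "ee_rot": TCP orientation; "wrist_force": force on the tool from outside, world axes, zero at the start; "wrist_torque": the same for the moment, N m; "width": finger opening in m.
Only numpy, scipy, OpenCV 4.12 (cv2) and the standard library are available. Lean on these libraries where they do the work, as an engineer would, in place of code of your own. Each camera call takes 0.05 s, during which the arm holds its last target. There are 200 camera calls.

### The job

Shut off this branch of the workshop's dust extraction: take the gate plate with the red grip from the wooden rack, slide it into the slot in the brass throat of the slanted green blast gate, feeling for it because the throat sits a little to one side, and press it fully home, then turn the black square knob of the yellow catch clockwise until it clicks past its detent, so that the yellow arm locks the plate in. Leave the spare plate with the blue grip in the rack and do not push the other things on the bench about.

Things in the scene. Friction and masses are not known exactly. Their poses are not given: they have to be found in the camera images.
- plate: gate plate: steel slab 70 wide (x), 6 thick (y), 75 high (z), with a red grip block centred on its top edge, 26 along x, 12 thick along y, from 75 to 120 above the foot. Origin: centre of its bottom edge; z runs up the plate. Symmetric: a half turn about z makes no difference. 0.15 to 0.3 kg. Starts upright in one of the rack's two slots
- spare: wider spare plate, 86 wide, otherwise built the same but with a blue grip, in the rack's other slot; not wanted. Origin: centre of its bottom edge, z up
- rack: fixed pale wooden rack, 110 (x) by 150 (y), base board 8 thick; two slots that run along its x at y = -35 and +35, each 9 wide between walls that rise to 44 above the bench. Origin: centre of its underside, on the bench
- gate: fixed green blast gate on a grey foot; origin on the bench, under the slot's mouth. Steel duct stubs of 62 diameter stick out along +y (to 96) and -y (to 57), with flanges of 37 radius whose tops lie 3 below the slanted top face. That flat top face reaches, in the slot's axes, from x = -52 to +92 and y = -20 to +20
- slot: gate housing's slot frame. Origin in the slanted top face, 130 above the bench; z out of the slot, square to the top face, leaning 25 degrees from vertical toward the robot; x along the slot, rising away from the robot; y across. The slot (73 long in x, 7.5 wide in y, 72 deep, sharp-edged) is cut in a brass throat that floats: see slot_brake. Home, plate foot z = -72, shoulders at z = +3
- slot_brake (a point): nominal place of a hidden spring brake shoe in the slot's +y wall, 45 below the mouth; push the plate past it with 5 to 15 N, it will not fall home by itself. The brass throat (top plate 72 by 50, flush with the top face) sits stiffly up to 5 off the housing's centre toward +y or -y, differently each time, and no reading tells it: feel or look for the slot
- latch_grip (a point): where to grip the catch's knob: on its axis, at slot x 65, y 0, z 30. Black square block 22 by 22, 36 high, top 12 above this point, axis along slot z. At joint 0 its flats' normals point 40, 130, -140 and -50 degrees from slot x (toward slot y positive). The point's axes turn with the catch and equal the slot's at joint 0
- latch_tip (a point): tip of the catch's yellow arm, which is fixed to the knob's foot: 14 wide, 6 thick, reaching 44 from the axis; underside 6 above the top face, 3 above the shoulder of a plate that is home (a plate that sticks out further blocks it)
- latch (a joint): catch angle, rad: about 0 open (yellow arm points to slot -y, 80 degrees from the slot line), grows clockwise seen from above to about 1.4 locked (arm points to slot -x, over the plate's shoulder). A spring detent makes a stiff hump (about 0.15 N m) with its crest at 1.0; past it the catch snaps on towards 1.4, where a stop ends it
- bowl: pale turned wooden bowl, 130 across, 55 high; a bystander. Origin: its underside's centre
- oil: amber bottle of finishing oil, 60 across, 130 high; a bystander. Origin: its underside's centre
- mallet: hammer with dark wooden handle, lying; a bystander. Origin: its underside's centre
- gouge: turning gouge with dark wooden handle, 240 long, lying; a bystander. Origin: its underside's centre
- finial: turned wooden finial, 56 across, 128 high, standing; a bystander. Origin: its underside's centre
- collar: dark steel chuck collar, 70 across, 20 high; a bystander. Origin: its underside's centre
- wax: yellow wax jar, 72 across, 50 high; a bystander. Origin: its underside's centre

How it is judged:
On the way, in this order (a step that is already met when the one before it is completed fails the run):
1. the red-gripped plate is fully home in the gate's slot with the catch still open (z of plate in the frame of slot below -0.069 m and x of plate in the frame of slot between -0.006 and 0.006 m and y of plate in the frame of slot between -0.007 and 0.007 m and angle between the z axis of plate and the z axis of slot, either way round below 0.06 rad and value of joint latch below 0.5 rad), for 0.2 s.
2. the catch has clicked past its detent into the locked position (z of plate in the frame of slot below -0.069 m and x of plate in the frame of slot between -0.006 and 0.006 m and y of plate in the frame of slot between -0.007 and 0.007 m and angle between the z axis of plate and the z axis of slot, either way round below 0.06 rad and value of joint latch above 1.2 rad), for 0.2 s.
At the end, for the whole second after the job is handed in: Red-gripped plate at rest in the gate slot: foot within 3 mm of the slot floor, within 6 mm of centre along the slot and 7 mm across, in line within 0.06 rad; catch locked (joint above 1.2 rad); spare plate still in the rack, within 25 mm of its start (all of step 2 and linear speed of plate below 0.02 m/s and distance of spare from where it was at the start of the episode below 0.025 m); the robot touches nothing.
It fails at once if the spare plate was moved by more than 50 mm (distance of spare from where it was at the start of the episode above 0.05 m).
It fails at once if a loose thing on the bench (bowl, bottle, hammer, gouge, finial, collar or jar) was pushed by more than 40 mm (distance of any of bowl, oil, mallet, gouge, finial, collar, wax from where it was at the start of the episode above 0.04 m).
It also fails if it takes over 64 s, if anything falls off the work surface, if the arm or the gripper's body presses on something with over 40 N, if the wrist force passes 120 N, or if a joint passes its speed limit or range.

## Working session

There is one attempt and no reset: what is moved stays moved. The work goes in short steps, Python scripts to look and compute and a tool call to move; the robot and the scene stay as the last step left them, time stands still between calls to the robot, and variables do not carry over. Pictures are saved under pics/ and viewed, about 8 in all and at most 12, crops included, and the job is handed in when it is done.

Besides the shell and the picture viewer there is one more tool, called as name([rows], argument=value, ...), one row to a line, values as JSON. carry_out: Moves the arm, as the interface text tells. Its arguments: {"type":"object","properties":{"targets":{"type":"array","items":{"type":"array","items":{"type":"number"}}}},"required":["targets"]}

```bash
ls; mkdir -p pics; python3 - <<'E'
from bench import robot
import cv2,numpy as np,pickle
o=robot.get_obs();print({k:np.round(v,4) for k,v in o.items()})
ims=[]
for n in ["scene","side","wrist"]:
    s=robot.snapshot(n);pickle.dump(s,open(f"pics/{n}0.pkl","wb"))
    cv2.imwrite(f"pics/{n}0.png",cv2.resize(s["image"][...,::-1],(800,600)))
    print(n,s.keys(),np.round(s["camera_matrix"],1).tolist(),np.round(s["pose"],3).tolist())
E
```

```text
pics
{'time': np.float64(0.0), 'joint_positions': array([-1.3681,  0.0879,  1.3722, -0.    ,  1.6836, -0.1031]), 'qvel': array([-0.0002,  0.0012,  0.0002, -0.0017,  0.0004,  0.0007]), 'joint_torque': array([ 5.00000e-04, -3.40185e+01, -3.02425e+01,  7.17000e-02,
        3.29000e-02, -2.00000e-04]), 'tool_pos': array([ 0.1655, -0.524 ,  0.2043]), 'ee_rot': array([-1.6729,  1.5687,  1.7744]), 'wrist_force': array([ 0.1549, -0.949 , -0.719 ]), 'wrist_torque': array([-0.0635, -0.0629, -0.032 ]), 'width': np.float64(0.0942)}
scene dict_keys(['image', 'camera_matrix', 'pose']) [[370.2, 0.0, 250.5], [0.0, 370.2, 187.5], [0.0, 0.0, 1.0]] [[0.171, -0.671, 0.722, 1.509], [0.985, 0.102, -0.138, -0.152], [0.019, 0.735, 0.678, 0.979], [0.0, 0.0, 0.0, 1.0]]
side dict_keys(['image', 'camera_matrix', 'pose']) [[440.1, 0.0, 254.2], [0.0, 440.1, 189.8], [0.0, 0.0, 1.0]] [[-0.763, 0.435, -0.478, 0.072], [-0.646, -0.524, 0.555, 0.631], [-0.009, 0.732, 0.681, 0.918], [0.0, 0.0, 0.0, 1.0]]
wrist dict_keys(['image', 'camera_matrix', 'pose']) [[334.4, 0.0, 255.9], [0.0, 334.4, 193.3], [0.0, 0.0, 1.0]] [[0.302, 0.919, 0.252, 0.239], [-0.953, 0.292, 0.079, -0.501], [-0.001, -0.264, 0.965, 0.386], [0.0, 0.0, 0.0, 1.0]]
```

View pics/scene0.png

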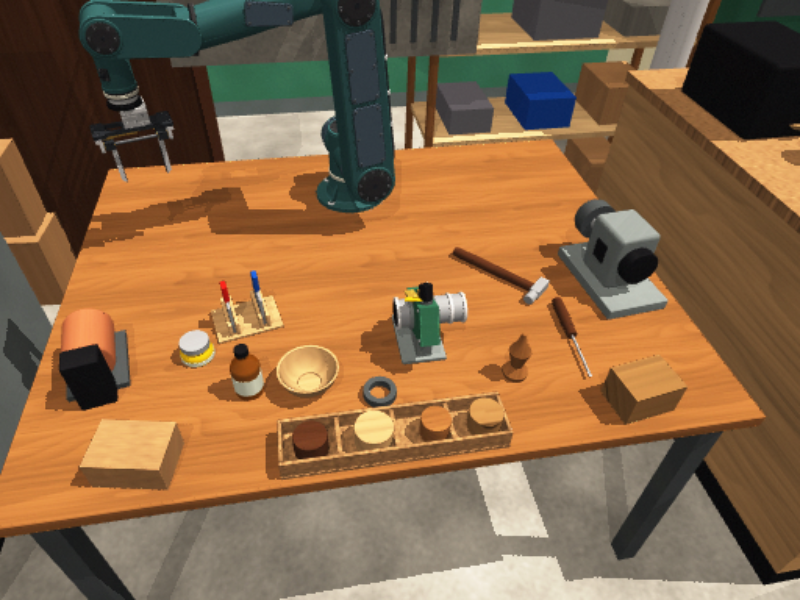

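View pics/side0.png

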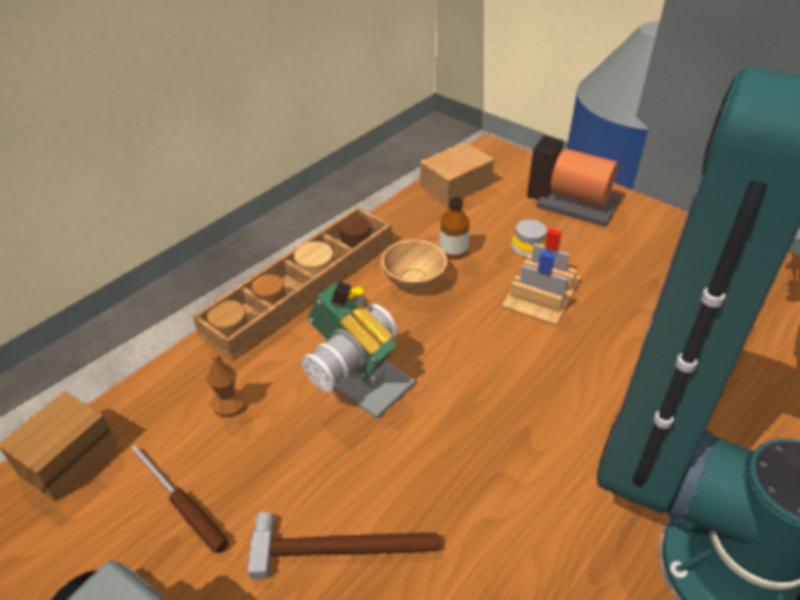

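Scene view (800×600): red grip at (224,292), blue grip at (257,283), gate at (428,325) with the knob at (425,292). Side view: red (553,240), blue (547,262), brass throat (367,342), knob (343,293). Next step is triangulating these.

```bash
cat > h.py <<'E'
import numpy as np,cv2,pickle
from scipy.spatial.transform import Rotation as R
def ray(s,uv):
    K=s["camera_matrix"];T=s["pose"]
    d=np.linalg.inv(K)@np.array([uv[0],uv[1],1.]);d=T[:3,:3]@(d*[1,-1,-1])
    return T[:3,3],d/np.linalg.norm(d)
def plane(s,uv,z):
    o,d=ray(s,uv);return o+d*(z-o[2])/d[2]
def tri(obs):
    A=0;b=0
    for s,uv in obs:
        o,d=ray(s,uv);P=np.eye(3)-np.outer(d,d);A=A+P;b=b+P@o
    x=np.linalg.solve(A,b)
    return x,[np.linalg.norm((np.eye(3)-np.outer(ray(s,u)[1],ray(s,u)[1]))@(x-s["pose"][:3,3])) for s,u in obs]
def proj(s,p):
    T=s["pose"];q=T[:3,:3].T@(np.asarray(p)-T[:3,3]);q=q*[1,-1,-1];u=s["camera_matrix"]@q;return u[:2]/u[2]
def hsv(s): return cv2.cvtColor(s["image"],cv2.COLOR_RGB2HSV)
def comps(m,amin=15):
    n,l,st,c=cv2.connectedComponentsWithStats(m.astype(np.uint8))
    return [(st[i].tolist(),np.round(c[i],1).tolist()) for i in range(1,n) if st[i][4]>=amin],l
def tool(o): return o["tool_pos"],R.from_euler("xyz",o["ee_rot"]).as_matrix()
E
python3 - <<'E'
from h import *
S={n:pickle.load(open(f"pics/{n}0.pkl","rb")) for n in ["scene","side","wrist"]}
for n in ["scene","side"]:
    h=hsv(S[n]);H,s,v=[h[...,i].astype(int) for i in range(3)]
    print(n,"red",comps((((H<4)|(H>176))&(s>200)&(v>120)))[0])
    print(n,"blue",comps((H>105)&(H<125)&(s>180)&(v>90))[0])
    print(n,"yellow",comps((H>24)&(H<32)&(s>220)&(v>150),5)[0])
    print(n,"brass",comps((H>18)&(H<25)&(s>150)&(v>120),20)[0][:12])
    print(n,"green",comps((H>55)&(H<85)&(s>100)&(v>50),40)[0])
    print(n,"black",comps((v<35),20)[0])
E
```

```text
scene red [([141, 180, 6, 13, 42], [143.3, 185.9])]
scene blue [([327, 46, 42, 37, 1024], [348.9, 63.7]), ([161, 174, 5, 12, 37], [162.9, 179.4])]
scene yellow [([260, 190, 9, 3, 12], [264.3, 191.1]), ([123, 221, 13, 9, 33], [130.4, 226.5])]
scene brass [([259, 185, 9, 6, 33], [262.6, 187.8]), ([115, 222, 22, 11, 74], [123.9, 228.1])]
scene green [([308, 0, 20, 8, 154], [317.7, 3.5]), ([470, 0, 42, 21, 252], [486.6, 9.2]), ([280, 32, 109, 24, 1576], [329.4, 42.2]), ([248, 37, 13, 22, 262], [253.9, 47.0]), ([266, 36, 9, 22, 167], [269.5, 46.4]), ([133, 39, 81, 26, 1760], [172.7, 51.4]), ([264, 192, 17, 30, 391], [273.0, 207.0])]
scene black [([216, 0, 24, 17, 301], [227.3, 6.9]), ([437, 14, 75, 75, 4589], [478.6, 49.3]), ([55, 17, 21, 18, 261], [65.2, 25.7]), ([128, 19, 41, 13, 73], [147.2, 24.8]), ([122, 43, 15, 61, 115], [129.3, 75.0]), ([63, 44, 8, 9, 47], [66.4, 47.7]), ([70, 53, 18, 8, 24], [79.9, 58.3]), ([68, 60, 23, 12, 99], [79.1, 67.2]), ([57, 71, 54, 19, 293], [85.4, 80.1]), ([102, 85, 6, 5, 23], [104.2, 86.7]), ([67, 91, 7, 6, 28], [70.1, 93.5]), ([229, 112, 21, 17, 219], [238.8, 120.2]), ([380, 152, 9, 16, 87], [383.6, 159.9]), ([395, 159, 26, 23, 413], [407.6, 169.6]), ([268, 181, 9, 12, 87], [272.1, 186.7]), ([252, 194, 2, 14, 21], [252.5, 200.7]), ([38, 221, 37, 41, 976], [56.8, 241.8]), ([150, 220, 9, 10, 65], [153.7, 224.4]), ([445, 295, 67, 79, 920], [473.4, 338.4]), ([38, 337, 48, 47, 592], [60.0, 358.1])]
side red [([350, 148, 8, 11, 63], [353.3, 152.7])]
side blue []
side yellow [([226, 184, 6, 4, 18], [228.7, 185.5])]
side brass [([328, 150, 13, 11, 71], [333.6, 156.2]), ([223, 183, 10, 8, 37], [226.7, 187.1]), ([218, 196, 32, 31, 471], [233.6, 210.4])]
side green [([205, 183, 19, 21, 88], [212.6, 193.6])]
side black [([35, 367, 23, 17, 94], [45.5, 375.4])]
```

```bash
python3 - <<'E'
from h import *
a=cv2.imread("pics/side0.png")  # 800x600
S=pickle.load(open("pics/side0.pkl","rb"));i=S["image"][...,::-1]
C=pickle.load(open("pics/scene0.pkl","rb"));j=C["image"][...,::-1]
c1=cv2.resize(i[170:280,185:275],None,fx=5,fy=5,interpolation=cv2.INTER_CUBIC)[:550]
c2=cv2.resize(j[165:240,235:310],None,fx=4.6,fy=7.333,interpolation=cv2.INTER_CUBIC)[:550]
cv2.imwrite("pics/c1.png",np.hstack([c1,c2]))
print(c1.shape,c2.shape)
E
```

```text
(550, 450, 3) (550, 345, 3)
```

```bash
python3 - <<'E'
from h import *
C,S,W=[pickle.load(open(f"pics/{n}0.pkl","rb")) for n in ["scene","side","wrist"]]
print("red",tri([(C,(143.3,185.9)),(S,(353.3,152.7))]))
k=.64
print("blue",tri([(C,(163,179.4)),(S,(547*k,262*k))]))
print("knob top",tri([(C,(272.5,183)),(S,(343*k,291*k))]))
T=W["pose"]; p,M=tool(pickle.loads(pickle.dumps(__import__('bench').robot.get_obs())))
print("tool",p,M.round(3).tolist()); print("cam in tool",(M.T@(T[:3,3]-p)).round(4),(M.T@T[:3,:3]).round(3).tolist())
# foot of gate grey base on bench (scene corners)
for u in [(406,362),(445,357)]: print("foot",plane(C,(u[0]*k,u[1]*k),0))
for u in [(376,412),(413,381)]: print("footS",plane(S,(u[0]*k,u[1]*k),0))
for n,u in [("bowl",(308,372)),("oil",(247,390)),("wax",(197,352)),("collar",(380,392)),("finial",(515,375))]: print(n,plane(C,(u[0]*k,u[1]*k),0.02))
E
```

```text
red (array([ 0.51812905, -0.33953738,  0.10765277]), [np.float64(7.086236245838061e-05), np.float64(7.086236245836433e-05)])
blue (array([ 0.49043573, -0.273926  ,  0.10596336]), [np.float64(0.001472854914117806), np.float64(0.001472854914117745)])
knob top (array([0.65726438, 0.08207905, 0.18848047]), [np.float64(0.0005754425626978669), np.float64(0.0005754425626978794)])
tool [ 0.16547253 -0.52409504  0.20457549] [[-0.0, 0.301, -0.954], [0.002, -0.954, -0.301], [-1.0, -0.002, -0.0]]
cam in tool [-1.817e-01  1.000e-04 -7.670e-02] [[-0.001, 0.264, -0.965], [1.0, -0.001, -0.001], [-0.001, -0.965, -0.264]]
foot [0.69401764 0.04126165 0.        ]
foot [0.69317803 0.13016019 0.        ]
footS [5.60598302e-01 1.20677300e-01 1.11022302e-16]
footS [0.55566637 0.02965376 0.        ]
bowl [ 0.70569804 -0.17356125  0.02      ]
oil [ 0.73390854 -0.30024566  0.02      ]
wax [ 0.61206789 -0.40842008  0.02      ]
collar [ 0.78168098 -0.03093586  0.02      ]
finial [0.78212502 0.26009634 0.02      ]
```

View pics/c1.png

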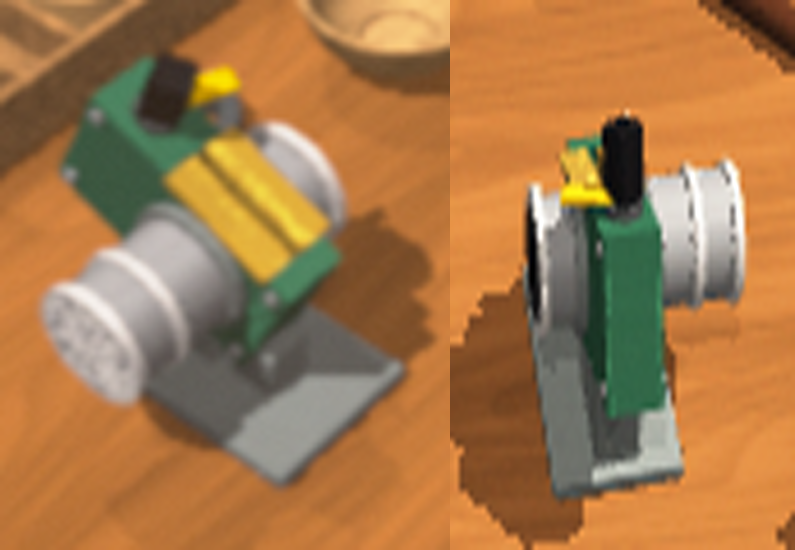

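carry_out([
  [0,-0.41,-2.78,-3.79,0],
  [0,-0.41,-2.78,-3.79,0],
  [0,-0.41,-2.78,-3.79,0],
  [0,-0.41,-2.78,-3.79,0],
  [0,-0.41,-2.78,-3.79,0],
  [0,-0.41,-2.78,-3.79,0],
  [0,-0.41,-2.78,-3.79,0],
  [0,-0.41,-2.78,-3.79,0],
  [0,-0.41,-2.78,-3.79,0],
  [0,-0.41,-2.78,-3.79,0],
  [0,-0.41,-2.78,-3.79,0],
  [0,-0.41,-2.78,-3.79,0],
  [0,-0.41,-2.78,-3.79,0],
  [0,-0.41,-2.78,-3.79,0],
  [0,-0.41,-2.78,-3.79,0],
  [0,-0.41,-2.78,-3.79,0],
])

```text
time: 1.75
tool_pos: [0.6106, 0.0841, 0.2707]
ee_rot: [0.14, 1.57, -2.695]
wrist_force: [0.6, -0.8, -0.7]
width: 0.0942
```

carry_out([
  [0,0,0,0,-8.55],
  [0,0,0,0,-8.55],
  [0,0,0,0,-8.55],
  [0,0,0,0,-8.55],
  [0,0,0,0,-8.55],
  [0,0,0,0,-8.55],
  [0,0,0,0,-8.55],
  [0,0,0,0,-8.55],
  [0,0,0,0,-8.55],
  [0,0,0,0,-8.55],
  [0,0,0,0,-8.55],
  [0,0,0,0,-8.55],
  [0,0,0,0,-8.55],
  [0,0,0,0,-8.55],
  [0,0,0,0,-8.55],
  [0,0,0,0,-8.55],
  [0,0,0,0,-8.55],
  [0,0,0,0,-8.55],
  [0,0,0,0,-8.55],
  [0,0,0,0,0],
])

```text
time: 3.75
tool_pos: [0.6098, 0.0822, 0.2705]
ee_rot: [-2.989, 1.57, -2.99]
wrist_force: [-0.6, 0.2, 0.1]
width: 0.094
```

```bash
python3 - <<'E'
from h import *
from bench import robot
o=robot.get_obs();p,M=tool(o);print(o["time"],p,M.round(3).tolist(),o["joint_positions"].round(3))
s=robot.snapshot("wrist");pickle.dump(s,open("pics/wrist1.pkl","wb"))
cv2.imwrite("pics/wrist1.png",cv2.resize(s["image"][...,::-1],(800,600),interpolation=cv2.INTER_CUBIC))
print(s["pose"].round(3).tolist())
E
```

```text
3.75 [0.60980118 0.08221028 0.27052012] [[-0.001, 0.001, 1.0], [-0.0, 1.0, -0.001], [-1.0, -0.0, -0.001]] [ 0.042  0.234  1.075 -0.     1.833 -1.528]
[[-0.0, -0.965, -0.263, 0.533], [1.0, -0.001, 0.001, 0.082], [-0.001, -0.263, 0.965, 0.452], [0.0, 0.0, 0.0, 1.0]]
```

View pics/wrist1.png

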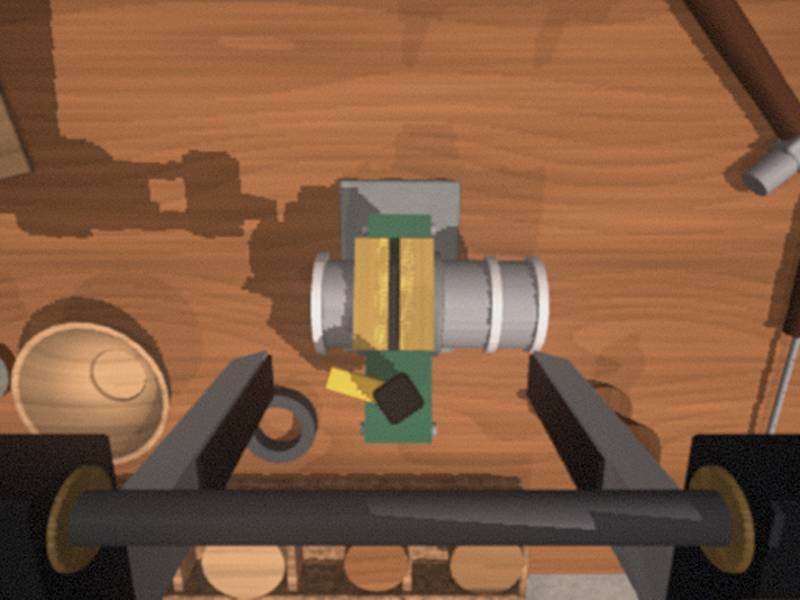

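Wrist view: brass throat spans (354–434, 237–350) with the slot at column 394. The green housing spans columns 367–432 (centre 399.5), so the throat sits toward −y. The yellow arm points to −y and the gate yaw is near 0. Next I measure it precisely.

```bash
python3 - <<'E'
from h import *
s=pickle.load(open("pics/wrist1.pkl","rb"));h=hsv(s);H,S,V=[h[...,i].astype(int) for i in range(3)]
for nm,m in [("brass",(H>17)&(H<28)&(S>120)&(V>90)),("green",(H>55)&(H<90)&(S>90)),("yellow",(H>23)&(H<31)&(S>200)&(V>150))]:
    m[300:]=0; print(nm,[c for c in comps(m,60)[0] if 190<c[1][0]<300])
roi=V[140:235,215:290]
# slot line: per row darkest centroid between brass
pts=[];eg=[];br=[]
for r in range(156,220):
    row=V[r,222:282].astype(float); c=np.arange(222,282)
    i=np.argmin(row[20:40])+20; w=np.clip(110-row[i-5:i+6],0,None); pts.append((r,(w*c[i-5:i+6]).sum()/w.sum(),row[i]))
    b=np.where(((H[r]>17)&(H[r]<28)&(S[r]>120)))[0];b=b[(b>215)&(b<290)]; br.append((r,b.min(),b.max()))
pts=np.array(pts);print(pts[::6].round(2).tolist()); print(br[::8])
col=V[140:240,250:255].mean(1);print("V along slot",col.round(0).astype(int).tolist())
gr=(H>55)&(H<90)&(S>90)
for r in list(range(138,152,3))+list(range(228,282,8)):
    g=np.where(gr[r])[0];g=g[(g>220)&(g<290)];print("g",r,(g.min(),g.max()) if len(g) else None)
E
```

```text
brass [([226, 152, 24, 72, 1572], [237.7, 187.6]), ([255, 152, 23, 73, 1510], [265.7, 188.2]), ([208, 235, 38, 23, 506], [225.4, 245.5])]
green []
yellow []
[[156.0, 251.99, 51.0], [162.0, 252.11, 51.0], [168.0, 252.05, 54.0], [174.0, 252.17, 65.0], [180.0, 251.93, 64.0], [186.0, 252.05, 62.0], [192.0, 251.78, 65.0], [198.0, 251.74, 65.0], [204.0, 251.74, 67.0], [210.0, 251.78, 58.0], [216.0, 251.74, 65.0]]
[(156, np.int64(227), np.int64(276)), (164, np.int64(227), np.int64(277)), (172, np.int64(227), np.int64(277)), (180, np.int64(227), np.int64(276)), (188, np.int64(227), np.int64(276)), (196, np.int64(227), np.int64(276)), (204, np.int64(226), np.int64(276)), (212, np.int64(226), np.int64(276))]
V along slot [113, 112, 113, 112, 114, 112, 113, 114, 114, 114, 113, 105, 78, 63, 59, 56, 56, 55, 54, 54, 56, 52, 56, 58, 56, 56, 57, 56, 56, 64, 67, 71, 69, 70, 71, 69, 66, 68, 67, 66, 70, 67, 69, 69, 67, 67, 67, 70, 67, 67, 68, 70, 70, 67, 68, 70, 70, 69, 68, 70, 70, 70, 68, 69, 71, 70, 71, 67, 71, 70, 68, 68, 72, 68, 70, 69, 69, 72, 72, 72, 72, 73, 72, 73, 91, 108, 113, 111, 111, 112, 111, 105, 98, 95, 96, 94, 86, 78, 75, 72]
g 138 None
g 141 None
g 144 None
g 147 None
g 150 None
g 228 None
g 236 None
g 244 None
g 252 None
g 260 None
g 268 None
g 276 None
```

```bash
python3 - <<'E'
from h import *
s=pickle.load(open("pics/wrist1.pkl","rb"))
a=plane(s,(252.05,152.3),.1146);b=plane(s,(251.75,224.4),.1454)
print("near",a,"far",b,"len xy",np.linalg.norm((b-a)[:2]),"expect",.073*np.cos(np.radians(25)),"yaw",np.degrees(np.arctan2(*(b-a)[[1,0]])))
print("mid",(a+b)/2)
im=s["image"].astype(int);g=im[...,1]-im[...,0]
for r,z in [(141,.109),(146,.111),(230,.148),(270,.165),(275,.167)]:
    m=np.where(g[r,215:295]>15)[0]+215
    if len(m):print(r,m.min(),m.max(),plane(s,((m.min()+m.max())/2,r),z)[1],"w",plane(s,(m.max()+.5,r),z)[1]-plane(s,(m.min()-.5,r),z)[1])
k=1/1.5625
# knob top: centre at slot (65,*,42)
print("knob top",plane(s,(398*k,398*k),.130+.0655))
# rack from scene: refine yaw via red/blue
C,S=[pickle.load(open(f"pics/{n}0.pkl","rb")) for n in ["scene","side"]]
E
```

```text
near [0.58241301 0.07791161 0.1146    ] far [0.64854091 0.07782435 0.1454    ] len xy 0.066127961370668 expect 0.06616046845367544 yaw -0.07560483161809561
mid [0.61547696 0.07786798 0.13      ]
141 235 275 0.08088238350069284 w 0.041853537887125924
146 236 275 0.08139792544341538 w 0.040753830158244006
230 246 275 0.08635367511655306 w 0.02917219460227137
270 234 275 0.08058438515292266 w 0.03990111198625115
275 233 275 0.08011818032596356 w 0.04074387869168436
knob top [0.65678104 0.08094785 0.1955    ]
```

carry_out([
  [0.5,0,-4.69,-1.02,0],
  [0.5,0,-4.69,-1.02,0],
  [0.5,0,-4.69,-1.02,0],
  [0.5,0,-4.69,-1.02,0],
  [0.5,0,-4.69,-1.02,0],
  [0.5,0,-4.69,-1.02,0],
  [0.5,0,-4.69,-1.02,0],
  [0.5,0,-4.69,-1.02,0],
  [0.5,0,-4.69,-1.02,0],
])

```text
time: 4.7
tool_pos: [0.5172, -0.3416, 0.271]
ee_rot: [0.358, 1.571, 0.354]
wrist_force: [1.5, -0.2, 0.0]
width: 0.0468
```

carry_out([
  [0.5,0,0,0,8.5],
  [0.5,0,0,0,8.5],
  [0.5,0,0,0,8.5],
  [0.5,0,0,0,8.5],
  [0.5,0,0,0,8.5],
  [0.5,0,0,0,8.5],
  [0.5,0,0,0,8.5],
  [0.5,0,0,0,8.5],
  [0.5,0,0,0,8.5],
  [0.5,0,0,0,8.5],
  [0.5,0,0,0,8.5],
  [0.5,0,0,0,8.5],
  [0.5,0,0,0,8.5],
  [0.5,0,0,0,8.5],
  [0.5,0,0,0,8.5],
  [0.5,0,0,0,8.5],
  [0.5,0,0,0,8.5],
  [0.5,0,0,0,8.5],
  [0.5,0,0,0,0],
])

```text
time: 6.6
tool_pos: [0.5179, -0.3398, 0.2708]
ee_rot: [-0.961, 1.57, 2.649]
wrist_force: [-0.8, 0.6, 0.6]
width: 0.0468
```

```bash
python3 - <<'E'
from h import *
from bench import robot
o=robot.get_obs();p,M=tool(o);print(o["time"],p,M.round(3).tolist(),o["joint_positions"].round(3),o["width"])
s=robot.snapshot("wrist");pickle.dump(s,open("pics/wrist2.pkl","wb"))
cv2.imwrite("pics/wrist2.png",cv2.resize(s["image"][...,::-1],(800,600),interpolation=cv2.INTER_CUBIC))
h=hsv(s);H,S,V=[h[...,i].astype(int) for i in range(3)]
for nm,m in [("red",((H<5)|(H>175))&(S>190)&(V>70)),("blue",(H>105)&(H<125)&(S>170)&(V>50))]:
    for c,_ in [(c,0) for c in comps(m,30)[0]]: print(nm,c)
E
```

```text
6.6 [ 0.51785812 -0.33979843  0.27084835] [[-0.0, 0.451, -0.892], [0.0, -0.892, -0.451], [-1.0, -0.0, 0.0]] [-0.672  0.243  1.064 -0.     1.835  0.43 ] 0.04679840691441195
red ([249, 170, 14, 19, 85], [255.3, 177.9])
```

View pics/wrist2.png

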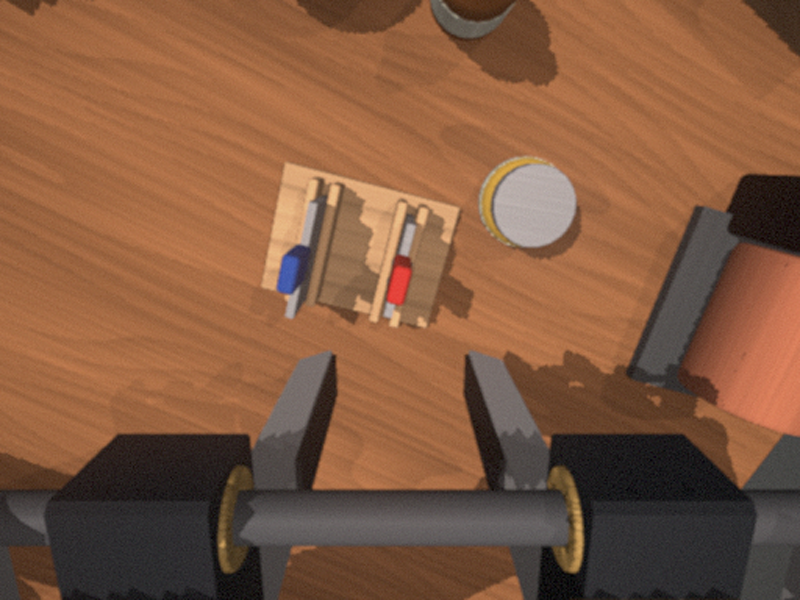

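Wrist view: rack base corners at about (285,163), (459,208), (427,326), (263,288), red grip top at (400,275), blue grip at (293,270). I'll cast these to get the rack pose.

```bash
python3 - <<'E'
from h import *
s=pickle.load(open("pics/wrist2.pkl","rb"));k=.64
c=[plane(s,(u*k,v*k),.008) for u,v in [(285,163),(459,208),(427,326),(263,288)]]
for x in c: print(x.round(4))
ang=lambda d:np.degrees(np.arctan2(d[1],d[0]))
print("x-dir yaw",ang(c[1]-c[2]),ang(c[0]-c[3]),"y yaw",ang(c[0]-c[1])-90,ang(c[3]-c[2])-90,"len",[np.linalg.norm(c[i]-c[i-1]).round(3) for i in range(4)],"ctr",np.mean(c,0))
w=[plane(s,(u*k,v*k),.044) for u,v in [(402,201),(376,321),(336,184),(320,303)]]
print("walls yaw",ang(w[0]-w[1]),ang(w[2]-w[3]),np.linalg.norm(w[0]-w[1]))
# red mask rects
h=hsv(s);H,S,V=[h[...,i].astype(int) for i in range(3)]
m=(((H<6)|(H>174))&(S>170)&(V>60)).astype(np.uint8)
m[:150]=0;m[215:]=0;m[:,:235]=0;m[:,275:]=0
bright=m*(V>150)
for mm in (m,bright):
    pts=cv2.findNonZero(mm.astype(np.uint8));r=cv2.minAreaRect(pts);print(r,len(pts))
    q=cv2.boxPoints(r);P=[plane(s,x,.128) for x in q];print("ctr",np.mean(P,0),[ (ang(P[i]-P[i-1]).round(1),np.linalg.norm(P[i]-P[i-1]).round(4)) for i in range(4)])
print("steel ends", ang(plane(s,(409*k,222*k),.083)-plane(s,(390*k,315*k),.083)),np.linalg.norm(plane(s,(409*k,222*k),.083)-plane(s,(390*k,315*k),.083)))
E
```

```text
[ 0.5409 -0.223   0.008 ]
[ 0.5735 -0.3681  0.008 ]
[ 0.4691 -0.3925  0.008 ]
[ 0.435  -0.2482  0.008 ]
x-dir yaw 13.167920547127686 13.406589925040684 y yaw 12.674708818487218 13.265413276008928 len [np.float64(0.109), np.float64(0.149), np.float64(0.107), np.float64(0.148)] ctr [ 0.50463322 -0.30794995  0.008     ]
walls yaw 14.560322301275665 17.264085075968488 0.09907342037995145
((255.29615783691406, 179.0807647705078), (12.015693664550781, 29.995380401611328), 15.255120277404785) 332
ctr [ 0.51981854 -0.33873753  0.128     ] [(np.float64(101.1), np.float64(0.0121)), (np.float64(11.7), np.float64(0.0305)), (np.float64(-78.5), np.float64(0.0118)), (np.float64(-167.8), np.float64(0.0306))]
((254.8824005126953, 181.97061157226562), (11.399173736572266, 24.25356101989746), 14.03624439239502) 271
ctr [ 0.51705649 -0.33969386  0.128     ] [(np.float64(102.3), np.float64(0.0115)), (np.float64(12.9), np.float64(0.0248)), (np.float64(-77.4), np.float64(0.0113)), (np.float64(-166.6), np.float64(0.0248))]
steel ends 15.562593339492134 0.06971066336759563
```

carry_out([
  [0.5,0,0,0,6.8],
  [0.5,0,0,0,6.8],
  [0.5,0,0,0,0],
  [0.5,4.5,0,0,0],
  [0.5,4.5,0,0,0],
  [0.5,4.0,0,0,0],
  [0.5,3.0,0,0,0],
  [0.5,2.0,0,0,0],
  [0.5,0,0,0,0],
  [1,0,0,0,0],
  [1,0,0,0,0],
  [1,0,0,0,0],
  [1,0,0,0,0],
  [1,0,0,0,0],
  [1,0,0,0,0],
])

```text
time: 8.15
tool_pos: [0.5183, -0.3398, 0.0922]
ee_rot: [2.618, 1.57, -0.29]
wrist_force: [-1.7, 0.7, 3.2]
width: 0.0117
```

```bash
python3 - <<'E'
from h import *
from bench import robot
o=robot.get_obs();p,M=tool(o);print(o["time"],p,M.round(3).tolist(),o["wrist_force"].round(2),o["width"])
E
```

```text
8.15 [ 0.5182747  -0.3397871   0.09218989] [[0.001, 0.231, -0.973], [-0.0, -0.973, -0.231], [-1.0, 0.001, -0.001]] [-1.66  0.66  3.16] 0.011739777101444778
```

carry_out([
  [1,-1.0,0,0,0],
  [1,-2.0,0,0,0],
  [1,-2.0,0,0,0],
  [1,0,0,0,0],
  [1,0,-0.9,-2.3,0],
  [1,0,-0.9,-2.3,0],
  [1,0,-0.9,-2.3,0],
  [1,0,-0.8,-2.3,0],
  [1,0,0,0,0],
  [1,2.5,0,0,0],
  [1,2.0,0,0,0],
  [1,1.0,0,0,0],
  [1,0,0,0,0],
])

```text
time: 9.45
tool_pos: [0.5981, -0.2847, 0.085]
ee_rot: [-0.53, 1.568, 2.844]
wrist_force: [-0.4, 0.1, -2.4]
width: 0.012
```

```bash
cat > st.py <<'E'
from h import *
from bench import robot
o=robot.get_obs();p,M=tool(o);print(o["time"].round(2),"tcp",p.round(4),"z yaw",np.degrees(np.arctan2(M[1,2],M[0,2])).round(2),"F",o["wrist_force"].round(2),"T",o["wrist_torque"].round(3),"w",o["width"].round(4))
E
python3 st.py; python3 - <<'E'
from h import *
c=np.array([.5046,-.308]);x=np.array([.9736,.2284]);y=np.array([-.2284,.9736])
from bench import robot
d=robot.get_obs()["tool_pos"][:2]-c;print("rack xy",d@x,d@y)
E
```

```text
rack xy 0.09638593665184018 0.001359578853094438Traceback (most recent call last):
  File "st.py", line 3, in <module>
    o=robot.get_obs();p,M=tool(o);print(o["time"].round(2),"tcp",p.round(4),"z yaw",np.degrees(np.arctan2(M[1,2],M[0,2])).round(2),"F",o["wrist_force"].round(2),"T",o["wrist_torque"].round(3),"w",o["width"].round(4))
                                        ^^^^^^^^^^^^^^^
AttributeError: 'float' object has no attribute 'round'
```

carry_out([
  [1,-0.2,0,0.3,0],
  [1,0,0,0.5,0],
  [1,-0.05,0,0.5,0],
  [1,-0.1,0,0.5,0],
  [1,-0.1,0,0.5,0],
  [1,-0.1,0,0.5,0],
])

```text
time: 10.05
tool_pos: [0.5726, -0.2911, 0.0927]
ee_rot: [2.581, 1.568, -0.327]
wrist_force: [3.6, 0.8, -0.1]
width: 0.0118
```

```bash
sed -i 's/o\["time"\].round(2)/round(o["time"],2)/; s/o\["width"\].round(4)/round(o["width"],4)/' st.py; python3 st.py
```

```text
10.05 tcp [ 0.5726 -0.2911  0.0927] z yaw -166.61 F [ 3.62  0.79 -0.11] T [ 0.442 -1.221  0.026] w 0.0118
```

carry_out([
  [1,0,0,0.5,0],
  [1,0,0,0.5,0],
  [1,0,0,0.5,0],
  [1,0,0,0.5,0],
  [1,0,0,0.5,0],
  [1,0,0,0.2,0],
  [1,0,0,0,0],
])

```text
time: 10.75
tool_pos: [0.5451, -0.2977, 0.0915]
ee_rot: [0.394, 1.57, -2.514]
wrist_force: [2.7, -0.5, 0.8]
width: 0.0118
```

```bash
python3 st.py; python3 - <<'E'
from h import *
from bench import robot
a=[]
for n in ["scene","side"]:
    s=robot.snapshot(n);pickle.dump(s,open(f"pics/{n}3.pkl","wb"));a.append(s["image"][...,::-1])
c=cv2.resize(a[0][150:230,130:210],(400,400),interpolation=cv2.INTER_CUBIC);d=cv2.resize(a[1][120:220,300:400],(400,400),interpolation=cv2.INTER_CUBIC)
cv2.imwrite("pics/t3.png",np.hstack([c,d]))
E
```

```text
10.75 tcp [ 0.5451 -0.2977  0.0915] z yaw -166.66 F [ 2.7  -0.51  0.78] T [-0.094 -0.92   0.014] w 0.0118
```

View pics/t3.png

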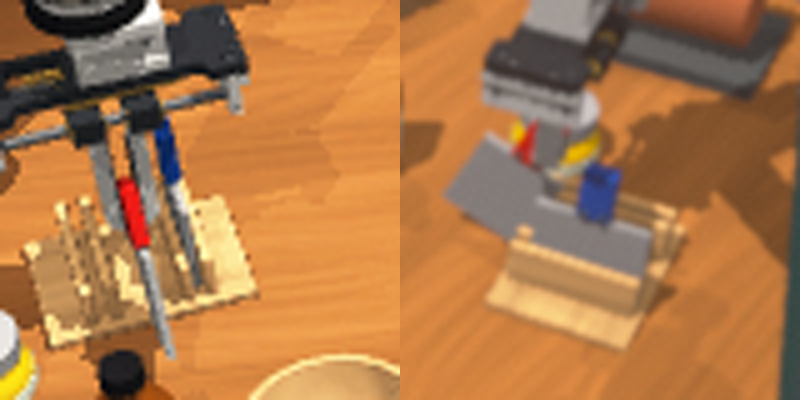

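Left (scene): the plate leans with its foot away from the robot. Right (side): far shoulder corner at crop (485,135), far foot corner at (445,195). I'll cast both onto the plate's plane to get the tilt.

```bash
cat > tilt.py <<'E'
from h import *
def onplane(s,uv,p,n):
    o,d=ray(s,uv);return o+d*((p-o)@n)/(d@n)
E
python3 - <<'E'
from tilt import *
from bench import robot
p,M=tool(robot.get_obs());s=pickle.load(open("pics/side3.pkl","rb"));n=M[:,1]
f=lambda u,v:(300+(u-400)/4,120+v/4)
for A in [((485,135),(445,195))]:
    a,b=[onplane(s,f(*q),p,n)-p for q in A]
    ab=[(-x@M[:,2],-x@M[:,0]) for x in (a,b)];print(ab)
    d=np.subtract(*ab);print("len",np.hypot(*d),"tilt",np.degrees(np.arctan2(-d[0],d[1])))
E
```

```text
[(np.float64(0.05059805674492865), np.float64(0.006831233009349729)), (np.float64(0.07687836790956028), np.float64(-0.06166469669678131))]
len 0.07336448146901269 tilt 20.99065815995845
```

carry_out([
  [1,-0.5,0,-0.4,0],
  [1,-3.5,0,0,0],
  [1,-4.5,0,0,0],
  [1,-4.5,0,0,0],
  [1,-4.5,0,0,0],
  [1,0,0,0,6.65],
  [1,0,0,0,6.65],
  [1,0,-4.6,-0.2,0],
  [1,0,-4.6,-0.2,0],
  [1,0,-4.6,-0.2,0],
  [1,0,-4.6,-0.2,0],
  [1,0,-4.6,-0.2,0],
  [1,0,-4.6,-0.2,0],
  [1,0,-4.6,-0.2,0],
  [1,0,-4.6,-0.2,0],
  [1,0,0,0,0],
  [1,0,0,0,0],
])

```text
time: 12.55
tool_pos: [0.5638, 0.0723, 0.2647]
ee_rot: [0.347, 1.565, -2.791]
wrist_force: [-0.1, -0.1, -2.4]
width: 0.0116
```

```bash
python3 st.py; python3 - <<'E'
from h import *
from bench import robot
a=[]
for n in ["scene","side","wrist"]:
    s=robot.snapshot(n);pickle.dump(s,open(f"pics/{n}4.pkl","wb"));a.append(s["image"][...,::-1])
c=cv2.resize(a[1][120:240,180:280],(500,600),interpolation=cv2.INTER_CUBIC)
d=cv2.resize(a[2],(300,225));e=cv2.resize(a[0][120:240,200:320],(300,300),interpolation=cv2.INTER_CUBIC)
cv2.imwrite("pics/t4.png",np.hstack([c,np.vstack([d,e,np.zeros((75,300,3),np.uint8)])]))
E
```

```text
12.55 tcp [0.5638 0.0723 0.2647] z yaw -179.8 F [-0.09 -0.09 -2.41] T [0.03  0.104 0.023] w 0.0116
```

View pics/t4.png

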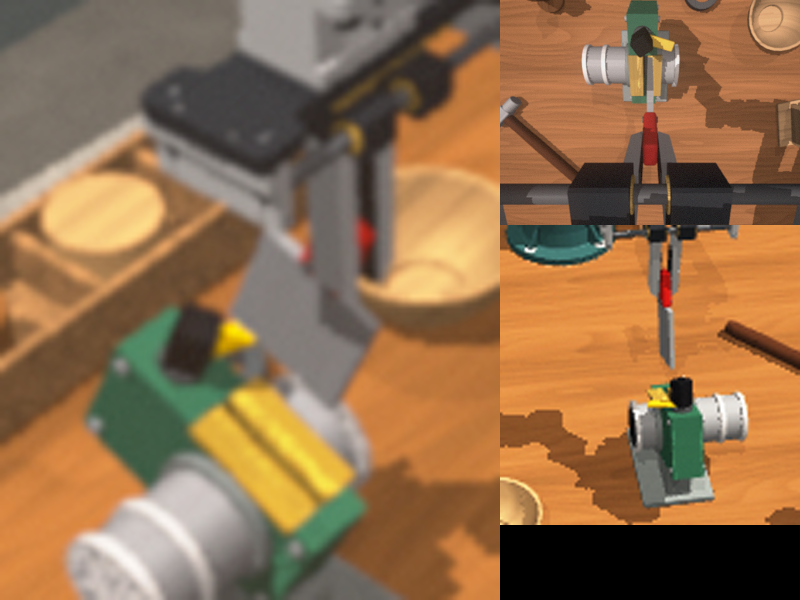

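Side crop: plate corners at far shoulder (270,232), far foot (230,310), near foot (335,408) and near shoulder (378,325). The foot edge looks parallel to the slot.

```bash
python3 - <<'E'
from tilt import *
from bench import robot
p,M=tool(robot.get_obs());s=pickle.load(open("pics/side4.pkl","rb"));n=np.array([0,1.,0])
f=lambda u,v:(180+u/5,120+v/5)
q={k:onplane(s,f(*v),p+[0,.003,0],n)[[0,2]] for k,v in dict(fs=(270,232),ff=(230,310),nf=(335,408),ns=(378,325)).items()}
print({k:v.round(4) for k,v in q.items()})
e=lambda a,b:(np.degrees(np.arctan2(*(q[b]-q[a])[::-1])).round(2),np.linalg.norm(q[b]-q[a]).round(4))
print("foot edge",e("nf","ff"),"shoulder",e("ns","fs"),"sides-90",e("nf","ns"),e("ff","fs"))
fm=(q["nf"]+q["ff"])/2;print("foot mid",fm,"rel tcp",fm-p[[0,2]])
# same camera, slot mouth corners for relative check: near/far slot ends (crop px)
for u,v,z in [(230,395,.1454),(338,500,.1146)]: print("slot end",plane(s,f(u,v),z))
E
```

```text
{'fs': array([0.612 , 0.2708]), 'ff': array([0.6417, 0.2057]), 'nf': array([0.575, 0.181]), 'ns': array([0.5475, 0.2507])}
foot edge (np.float64(20.31), np.float64(0.0712)) shoulder (np.float64(17.31), np.float64(0.0676)) sides-90 (np.float64(111.54), np.float64(0.0749)) (np.float64(114.53), np.float64(0.0715))
foot mid [0.60832681 0.19335929] rel tcp [ 0.04362712 -0.07229252]
slot end [0.64616084 0.07321526 0.1454    ]
slot end [0.57619176 0.07168537 0.1146    ]
```

```bash
python3 - <<'E'
from tilt import *
from bench import robot
s=pickle.load(open("pics/wrist4.pkl","rb"));im=s["image"]
c=cv2.resize(im[60:300,190:330,::-1],None,fx=2.5,fy=2.5,interpolation=cv2.INTER_CUBIC)
cv2.imwrite("pics/t5.png",c);print(c.shape,s["pose"].round(4).tolist())
h=hsv(s);H,S,V=[h[...,i].astype(int) for i in range(3)]
for r in range(85,165,8): 
    b=np.where((H[r]>17)&(H[r]<28)&(S[r]>120)&(V[r]>80))[0];b=b[(b>215)&(b<310)]
    print(r,(b.min(),b.max()) if len(b) else None,V[r,225:285:2].tolist())
for r in range(195,290,10):
    b=np.where(((H[r]<6)|(H[r]>174))&(S[r]>170)&(V[r]>60))[0];b=b[(b>235)&(b<285)];print("red",r,(b.min(),b.max()) if len(b) else None)
E
```

```text
(600, 350, 3) [[0.0014, 0.9637, 0.2671, 0.6419], [-1.0, 0.0007, 0.003, 0.0709], [0.0027, -0.2671, 0.9637, 0.4469], [0.0, 0.0, 0.0, 1.0]]
85 (np.int64(281), np.int64(293)) [114, 83, 50, 49, 55, 55, 57, 52, 52, 54, 45, 52, 55, 59, 54, 52, 53, 51, 71, 77, 79, 77, 92, 90, 95, 88, 99, 114, 153, 196]
93 None [108, 109, 112, 104, 88, 55, 59, 54, 50, 57, 50, 71, 104, 107, 108, 115, 93, 73, 72, 76, 75, 70, 95, 93, 93, 94, 111, 110, 111, 115]
101 (np.int64(220), np.int64(275)) [192, 186, 187, 190, 209, 235, 228, 210, 208, 153, 65, 64, 69, 88, 127, 126, 125, 129, 202, 204, 202, 168, 133, 131, 137, 133, 113, 103, 114, 120]
109 (np.int64(220), np.int64(274)) [191, 192, 191, 191, 203, 231, 218, 210, 199, 150, 64, 63, 68, 100, 126, 127, 122, 131, 208, 202, 203, 200, 198, 202, 204, 201, 130, 116, 132, 128]
117 (np.int64(221), np.int64(275)) [193, 189, 190, 189, 195, 216, 204, 213, 193, 165, 76, 67, 73, 99, 126, 128, 123, 122, 181, 203, 201, 199, 201, 197, 205, 190, 126, 126, 122, 168]
125 (np.int64(221), np.int64(274)) [193, 192, 188, 194, 193, 195, 204, 214, 196, 167, 78, 60, 68, 112, 126, 124, 127
[... 458 characters left out ...]
273)) [204, 207, 197, 203, 204, 201, 223, 211, 198, 196, 93, 64, 68, 125, 124, 126, 126, 125, 155, 206, 199, 200, 198, 203, 202, 117, 107, 102, 109, 113]
157 (np.int64(223), np.int64(273)) [206, 207, 200, 196, 206, 194, 198, 191, 196, 201, 92, 68, 77, 168, 178, 181, 181, 182, 187, 205, 197, 201, 200, 205, 184, 109, 105, 102, 110, 113]
red 195 (np.int64(246), np.int64(264))
red 205 (np.int64(246), np.int64(266))
red 215 (np.int64(245), np.int64(266))
red 225 (np.int64(245), np.int64(267))
red 235 (np.int64(245), np.int64(268))
red 245 (np.int64(244), np.int64(268))
red 255 (np.int64(244), np.int64(268))
red 265 (np.int64(244), np.int64(268))
red 275 (np.int64(244), np.int64(267))
red 285 None
```

View pics/t5.png

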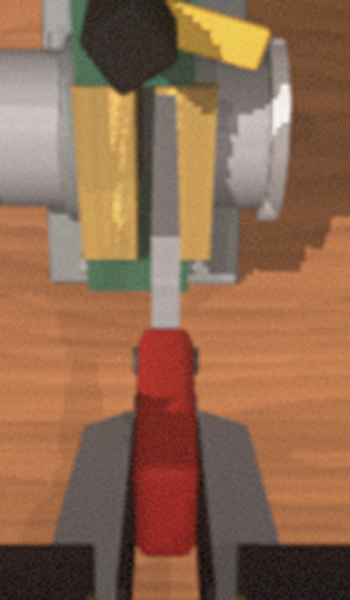

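Wrist crop: plate edge at columns 152–178 over the slot, whose left edge is at 138. The plate is a little toward −y of the slot. I'll measure the gap.

```bash
python3 - <<'E'
from tilt import *
s=pickle.load(open("pics/wrist4.pkl","rb"));V=hsv(s)[...,2].astype(int)
H=hsv(s);
def edges(r,lo,hi):
    row=cv2.GaussianBlur(s["image"][r-2:r+3].astype(np.float32).mean(0)[None,:,:].sum(2),(1,1),0)[0] if 0 else s["image"][r-2:r+3].astype(float).mean((0,2))
    g=np.gradient(row);return [(c,round(g[c],0)) for c in range(lo,hi) if abs(g[c])>14 and abs(g[c])>=max(abs(g[c-1]),abs(g[c+1]))]
for r in (104,112,120,130,140,150,154,162): print(r,edges(r,215,285))
print("rows col255",V[85:175,255].tolist())
n=np.array([0,1.,0])
for r,z in [(154,.116),(130,.126),(112,.134)]:
    print("slot left edge y,+y side: cast", [ (c,plane(s,(c,r),z).round(4)) for c in (244,245)])
for r,z,c in [(162,.268,255.8),(154,.268,255.8),(104,.206,257.3)]: print("plate",plane(s,(c,r),z).round(4))
print("red top", plane(s,(256,270),.31)) 
E
```

```text
104 [(233, np.float64(14.0)), (243, np.float64(-33.0)), (251, np.float64(20.0)), (260, np.float64(16.0)), (270, np.float64(-14.0))]
112 [(244, np.float64(-32.0)), (251, np.float64(22.0)), (276, np.float64(-17.0))]
120 [(244, np.float64(-33.0)), (251, np.float64(23.0)), (283, np.float64(24.0))]
130 [(244, np.float64(-33.0)), (250, np.float64(24.0)), (275, np.float64(-19.0)), (282, np.float64(17.0))]
140 [(244, np.float64(-36.0)), (250, np.float64(24.0)), (275, np.float64(-22.0))]
150 [(244, np.float64(-37.0)), (250, np.float64(26.0)), (274, np.float64(-22.0))]
154 [(244, np.float64(-36.0)), (250, np.float64(35.0)), (274, np.float64(-21.0))]
162 [(244, np.float64(-27.0)), (250, np.float64(37.0)), (262, np.float64(-14.0)), (273, np.float64(-16.0))]
rows col255 [52, 56, 51, 58, 70, 77, 96, 110, 115, 129, 187, 207, 190, 148, 128, 123, 126, 122, 122, 121, 123, 121, 125, 122, 127, 127, 127, 127, 126, 128, 122, 124, 128, 127, 124, 126, 126, 124, 124, 128, 124, 124, 125, 127, 125, 127, 128, 126, 128, 128, 126, 128, 127, 127, 124, 126, 126, 122, 124, 127, 127, 126, 129, 126, 126, 127, 127, 131, 129, 148, 176, 179, 181, 183, 180, 182, 181, 180, 179, 178, 177, 179, 180, 182, 179, 180, 184, 181, 188, 178]
slot left edge y,+y side: cast [(244, array([0.5906, 0.0817, 0.116 ])), (245, array([0.5906, 0.0807, 0.116 ]))]
slot left edge y,+y side: cast [(244, array([0.615 , 0.0812, 0.126 ])), (245, array([0.615 , 0.0802, 0.126 ]))]
slot left edge y,+y side: cast [(244, array([0.6318, 0.0808, 0.134 ])), (245, array([0.6318, 0.0799, 0.134 ]))]
plate [0.6098 0.0704 0.268 ]
plate [0.6142 0.0704 0.268 ]
plate [0.6396 0.0692 0.206 ]
red top [0.56778495 0.07031121 0.31      ]
```

carry_out([
  [1,1.5,-0.5,-0.65,0],
  [1,2.0,0,0,0],
  [1,1.5,0,0,0],
  [1,0.4,0,0,0],
  [1,0,0,0,0],
  [1,0,0,0,0],
])

```text
time: 13.3
tool_pos: [0.5688, 0.0751, 0.212]
ee_rot: [0.212, 1.563, -2.931]
wrist_force: [-8.1, -2.1, 3.8]
width: 0.0117
```

```bash
python3 st.py
```

```text
13.3 tcp [0.5688 0.0751 0.212 ] z yaw 179.92 F [-8.13 -2.05  3.79] T [-0.252  1.597 -0.098] w 0.0117
```

carry_out([
  [1,0.18,0,-0.08,0],
  [1,0.09,0,-0.04,0],
  [1,0,0,0,0],
])

```text
time: 13.6
tool_pos: [0.5693, 0.0749, 0.2103]
ee_rot: [0.235, 1.562, -2.908]
wrist_force: [-12.4, -1.1, 6.8]
width: 0.0118
```

carry_out([
  [1,0.18,0,-0.08,0],
  [1,0.09,0,-0.04,0],
  [1,0,0,0,0],
])

```text
time: 13.9
tool_pos: [0.5703, 0.0748, 0.2074]
ee_rot: [0.255, 1.561, -2.889]
wrist_force: [-12.2, -2.5, 6.3]
width: 0.012
```

```bash
python3 st.py; python3 - <<'E'
from h import *
from bench import robot
a=[]
for n in ["side","wrist"]:
    s=robot.snapshot(n);pickle.dump(s,open(f"pics/{n}5.pkl","wb"));a.append(s["image"][...,::-1])
c=cv2.resize(a[0][140:240,190:270],(480,600),interpolation=cv2.INTER_CUBIC)
d=cv2.resize(a[1][70:290,200:317],(320,600),interpolation=cv2.INTER_CUBIC)
cv2.imwrite("pics/t6.png",np.hstack([c,d]))
E
```

```text
13.9 tcp [0.5703 0.0748 0.2074] z yaw 179.9 F [-12.18  -2.51   6.26] T [-0.487  2.061 -0.172] w 0.012
```

View pics/t6.png

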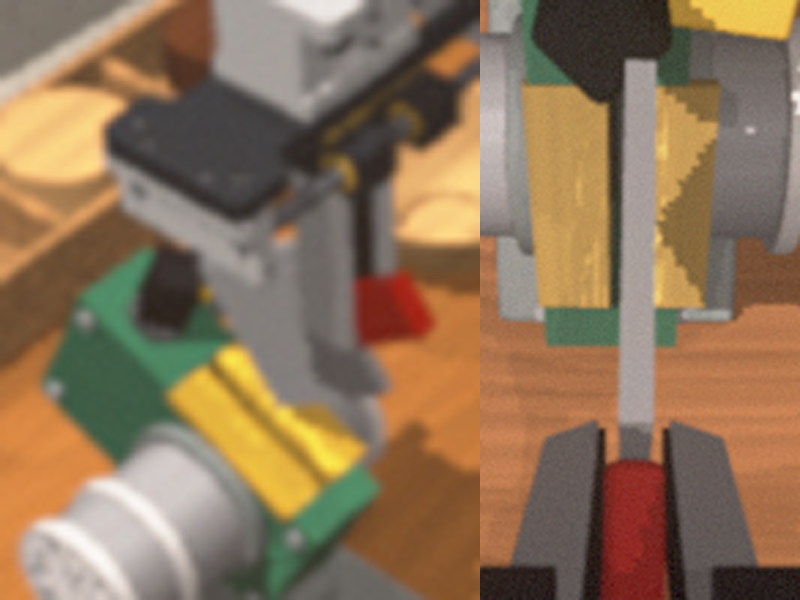

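Side view shows the plate much more tilted, with the red grip lying back toward the robot. In the wrist view the far edge runs from crop (640,60) to (635,425). I'll cast its ends to get the actual tilt.

```bash
python3 - <<'E'
from tilt import *
w=pickle.load(open("pics/wrist5.pkl","rb"));s=pickle.load(open("pics/side5.pkl","rb"))
from bench import robot
p,M=tool(robot.get_obs());print("tcp",p)
# points known in plate frame & camera: ray in xz (both cams at side): print rays in xz-plane for wrist edge ends
for r in (92,226,240):
    o,d=ray(w,(257,r));print("wrist row",r,"cam xz",o[[0,2]].round(4),"dir",(d[[0,2]]/-d[2]).round(3))
f=lambda u,v:(190+u/6,140+v/6);n=np.array([0,1.,0])
for nm,q in dict(red_tr=(412,278),red_br=(432,330),red_bl=(375,340),red_tl=(362,285),pl_nearsh=(385,380),nearlow=(375,455),left=(228,290),leftlow=(262,395)).items():
    print(nm,onplane(s,f(*q),p+[0,.004,0],n)[[0,2]].round(4))
# predicted corners vs tilt, pivot = grasp
g=p[[0,2]]+[0,.019]
for t in (21,25,30,35,40,45,50,60):
    c,sn=np.cos(np.radians(t)),np.sin(np.radians(t));T=lambda x,z:(g+x*np.array([c,sn])+(z-.103)*np.array([-sn,c]))
    out=[]
    for nm,a in dict(ff=(.035,0),fs=(.035,.075),nf=(-.035,0),ns=(-.035,.075)).items():
        P=T(*a);u=proj(w,[P[0],p[1]-.0,P[1]]);v=proj(s,[P[0],p[1]+.003,P[1]]);out.append((nm,P.round(3).tolist(),u.round(0).tolist(),((v-[190,140])*6).round(0).tolist()))
    print(t,out)
E
```

```text
tcp [0.5703163  0.07469512 0.20741967]
wrist row 92 cam xz [0.6486 0.3885] dir [ 0.018 -1.   ]
wrist row 226 cam xz [0.6486 0.3885] dir [-0.392 -1.   ]
wrist row 240 cam xz [0.6486 0.3885] dir [-0.44 -1.  ]
red_tr [0.534  0.2583]
red_br [0.5243 0.2376]
red_bl [0.5526 0.215 ]
red_tl [0.5587 0.2402]
pl_nearsh [0.5478 0.1964]
nearlow [0.5536 0.1504]
left [0.6309 0.195 ]
leftlow [0.6151 0.1451]
21 [('ff', [0.64, 0.143], [255.0, 111.0], [220.0, 371.0]), ('fs', [0.613, 0.213], [255.0, 168.0], [261.0, 275.0]), ('nf', [0.575, 0.118], [255.0, 190.0], [339.0, 485.0]), ('ns', [0.548, 0.188], [255.0, 258.0], [387.0, 395.0])]
25 [('ff', [0.646, 0.148], [255.0, 103.0], [209.0, 356.0]), ('fs', [0.614, 0.216], [255.0, 167.0], [259.0, 269.0]), ('nf', [0.582, 0.118], [255.0, 182.0], [325.0, 475.0]), ('ns', [0.55, 0.186], [255.0, 253.0], [382.0, 394.0])]
30 [('ff', [0.652, 0.155], [255.0, 93.0], [197.0, 337.0]), ('fs', [0.615, 0.22], [255.0, 167.0], [257.0, 261.0]), ('nf', [0.592, 0.12], [255.0, 171.0], [308.0, 462.0]), ('ns', [0.554, 0.185], [255.0, 247.0], [375.0, 393.0])]
35 [('ff', [0.658, 0.162], 
[... 405 characters left out ...]
], [360.0, 388.0])]
45 [('ff', [0.668, 0.178], [255.0, 65.0], [166.0, 280.0]), ('fs', [0.615, 0.231], [255.0, 172.0], [255.0, 238.0]), ('nf', [0.618, 0.129], [255.0, 139.0], [259.0, 418.0]), ('ns', [0.565, 0.182], [255.0, 229.0], [353.0, 385.0])]
50 [('ff', [0.672, 0.187], [255.0, 56.0], [158.0, 260.0]), ('fs', [0.614, 0.235], [255.0, 175.0], [256.0, 231.0]), ('nf', [0.627, 0.133], [255.0, 129.0], [244.0, 401.0]), ('ns', [0.569, 0.182], [255.0, 224.0], [346.0, 381.0])]
60 [('ff', [0.677, 0.205], [255.0, 40.0], [146.0, 222.0]), ('fs', [0.612, 0.243], [255.0, 183.0], [259.0, 219.0]), ('nf', [0.642, 0.145], [255.0, 108.0], [216.0, 365.0]), ('ns', [0.577, 0.182], [255.0, 213.0], [331.0, 371.0])]
```

The knob leans toward the robot and caught the plate's far corner on my vertical descent, tipping the plate to about 65°. I'll back off along the slot axis, look, and re-tip it.

carry_out([
  [1,-0.5,0,1.0,0],
  [1,-1.5,0,1.5,0],
  [1,-2.5,0,1.0,0],
  [1,-2.5,0,0,0],
  [1,0,0,0,0],
  [1,0,0,0,0],
])

```text
time: 14.6
tool_pos: [0.5394, 0.0763, 0.2765]
ee_rot: [-3.131, 1.571, 0.011]
wrist_force: [-0.8, 0.2, -3.2]
width: 0.0119
```

```bash
python3 st.py; python3 - <<'E'
from h import *
from bench import robot
a=[]
p=robot.get_obs()["tool_pos"]
for n in ["side","wrist","scene"]:
    s=robot.snapshot(n);pickle.dump(s,open(f"pics/{n}6.pkl","wb"));a.append(s)
u=proj(a[0],p).astype(int);print(u)
x0,y0=u[0]-50,u[1]-60;print("crop",x0,y0)
c=cv2.resize(a[0]["image"][y0:y0+120,x0:x0+100,::-1],(500,600),interpolation=cv2.INTER_CUBIC)
d=cv2.resize(a[1]["image"][60:300,190:310,::-1],(300,600),interpolation=cv2.INTER_CUBIC)
cv2.imwrite("pics/t7.png",np.hstack([c,d]))
E
```

```text
14.6 tcp [0.5394 0.0763 0.2765] z yaw -179.98 F [-0.82  0.2  -3.21] T [-0.017  0.048  0.016] w 0.0119
[257 178]
crop 207 118
```

View pics/t7.png

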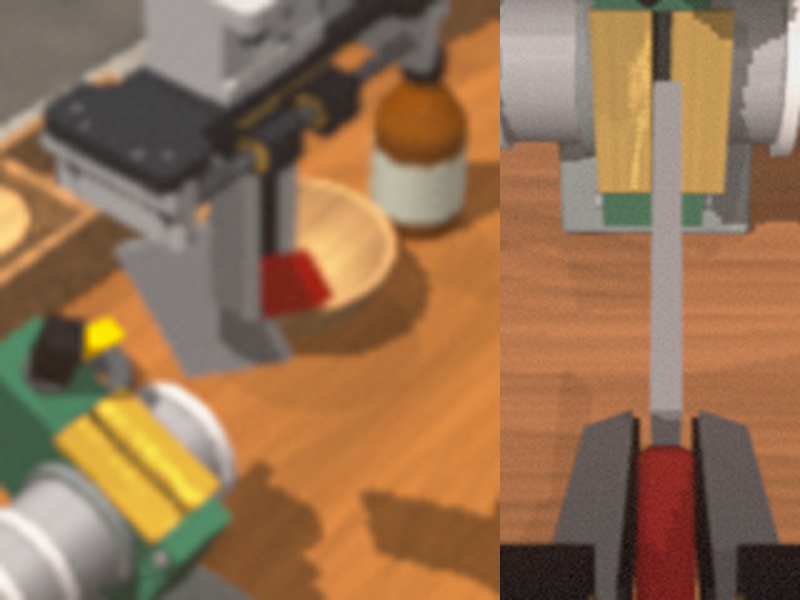

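Side crop: far foot corner (118,245), near foot (190,373), near shoulder (290,352), red grip end from (312,253) to (330,297). I'll fit tilt and grasp position from these.

```bash
python3 - <<'E'
from tilt import *
from scipy.optimize import least_squares
from bench import robot
p,M=tool(robot.get_obs());s=pickle.load(open("pics/side6.pkl","rb"));w=pickle.load(open("pics/wrist6.pkl","rb"))
f=lambda u,v:np.array((207+u/5,118+v/5));g=p[[0,2]]+[0,.019]
obs=[(s,f(118,245),(.035,0),.003),(s,f(190,373),(-.035,0),.003),(s,f(290,352),(-.035,.075),.003),(s,f(312,253),(.013,.12),.006),(s,f(330,297),(-.013,.12),.006)]
obs+=[(w,np.array((258,60+82*.4)),(.035,0),0),(w,np.array((256.6,60+412*.4)),(.035,.075),0)]
def P(v,a):
    t,gx,gz=v;c,sn=np.cos(t),np.sin(t);return g+(a[0]-gx)*np.array([c,sn])+(a[1]-gz)*np.array([-sn,c])
def res(v):
    out=[]
    for c,uv,a,y in obs:
        q=P(v,a);e=proj(c,[q[0],p[1]+y,q[1]])-uv
        out+=list(e*[1,1] if c is s else [0,e[1]])
    return out
for sub in (obs,obs[:5]):
    obs=sub;r=least_squares(res,[1,0,.09]);print(np.degrees(r.x[0]),r.x[1:],np.round(r.fun,1))
    for a in [(.035,0),(-.035,0),(-.035,.075)]: print((P(r.x,a)-p[[0,2]]).round(4))
E
```

```text
51.38985649789366 [0.00431548 0.07986312] [-1.   0.3 -0.5  0.4 -0.9  0.8 -4.1 -0.6 -1.8  1.2  0.   0.4  0.   0.9]
[ 0.0816 -0.0069]
[ 0.0379 -0.0616]
[-0.0207 -0.0148]
52.684323365990295 [0.00444674 0.07329831] [ 0.4 -0.8  0.6 -0.5  0.7  0.5 -1.9 -0.6  0.3  1.2]
[ 0.0768 -0.0011]
[ 0.0344 -0.0568]
[-0.0253 -0.0113]
```

carry_out([
  [1,0,4.52,1.46,0],
  [1,0,4.52,1.46,0],
  [1,0,4.52,1.46,0],
  [1,0,4.52,1.46,0],
  [1,0,4.52,1.46,0],
  [1,0,4.52,1.46,0],
  [1,0,4.52,1.46,0],
  [1,0,4.52,1.46,0],
  [1,0,4.52,1.46,0],
  [1,0,0,0,-6.6],
  [1,0,0,0,-6.6],
  [1,4.0,0,0,0],
  [1,4.5,0,0,0],
  [1,4.5,0,0,0],
  [1,4.0,0,0,0],
  [1,2.5,0,0,0],
  [1,0.6,0,0,0],
  [1,0,0,0,0],
  [1,0,0,0,0],
])

```text
time: 16.65
tool_pos: [0.4091, -0.3311, 0.0776]
ee_rot: [2.105, 1.568, -0.805]
wrist_force: [-0.5, -0.7, -2.0]
width: 0.0117
```

```bash
python3 st.py;  python3 - <<'E'
from h import *
c=np.array([.5046,-.308]);x=np.array([.9736,.2284]);y=np.array([-.2284,.9736])
from bench import robot
d=robot.get_obs()["tool_pos"][:2]-c;print("rack xy",d@x,d@y)
E
```

```text
16.65 tcp [ 0.4091 -0.3311  0.0776] z yaw -166.73 F [-0.49 -0.74 -1.95] T [-0.04   0.031 -0.048] w 0.0117
rack xy -0.09828348520631591 -0.0006966409301754886
```

carry_out([
  [1,0.3,0,0,0],
  [1,0.2,0,0,0],
  [1,0,0,0,0],
])

```text
time: 16.95
tool_pos: [0.4085, -0.3305, 0.0718]
ee_rot: [2.069, 1.57, -0.841]
wrist_force: [-0.1, -0.6, -3.3]
width: 0.0117
```

carry_out([
  [1,0.3,0,0,0],
  [1,0,0,0,0],
  [1,0,0,0,0],
])

```text
time: 17.25
tool_pos: [0.4082, -0.3302, 0.0681]
ee_rot: [-0.724, 1.571, 2.649]
wrist_force: [0.1, -0.3, -2.3]
width: 0.0114
```

carry_out([
  [1,0.2,0,0,0],
  [1,0,0,0,0],
  [1,0,0,0,0],
])

```text
time: 17.55
tool_pos: [0.4082, -0.3306, 0.0667]
ee_rot: [1.353, 1.57, -1.557]
wrist_force: [-2.2, -0.6, 1.9]
width: 0.0119
```

carry_out([
  [1,0.2,0,0,0],
  [1,0,0,0,0],
  [1,0,0,0,0],
])

```text
time: 17.85
tool_pos: [0.4082, -0.331, 0.0661]
ee_rot: [1.532, 1.569, -1.378]
wrist_force: [-4.3, 0.8, 6.5]
width: 0.0115
```

carry_out([
  [1,-0.6,0,-0.3,0],
  [1,0,0,-0.5,0],
  [1,0,0,-0.5,0],
  [1,-0.1,0,-0.5,0],
  [1,-0.1,0,-0.5,0],
  [1,-0.1,0,-0.5,0],
])

```text
time: 18.45
tool_pos: [0.4357, -0.325, 0.0764]
ee_rot: [1.417, 1.568, -1.493]
wrist_force: [-5.5, 1.1, 10.0]
width: 0.0116
```

carry_out([
  [1,-0.1,0,-0.5,0],
  [1,-0.1,0,-0.5,0],
  [1,0,0,-0.4,0],
  [1,0,0,-0.2,0],
  [1,0,0,0,0],
])

```text
time: 18.95
tool_pos: [0.4528, -0.3209, 0.0781]
ee_rot: [2.213, 1.566, -0.697]
wrist_force: [-2.5, 0.6, 8.3]
width: 0.0113
```

```bash
python3 st.py; python3 - <<'E'
from h import *
from bench import robot
s=robot.snapshot("wrist");pickle.dump(s,open("pics/wrist7.pkl","wb"))
w6=pickle.load(open("pics/wrist6.pkl","rb"));w4=pickle.load(open("pics/wrist4.pkl","rb"))
for n,w in (("now",s),("65",w6),("25",w4)):
    print(n,w["image"][80:290:3,257].tolist() if 0 else cv2.cvtColor(w["image"],cv2.COLOR_RGB2HSV)[80:290:4,257].tolist())
E
```

```text
18.95 tcp [ 0.4528 -0.3209  0.0781] z yaw -166.7 F [-2.48  0.64  8.33] T [ 0.2    0.683 -0.017] w 0.0113
now [[15, 112, 232], [14, 117, 212], [15, 114, 223], [15, 110, 231], [15, 109, 234], [16, 109, 238], [15, 112, 235], [13, 118, 164], [14, 115, 167], [14, 114, 155], [14, 113, 162], [14, 111, 166], [14, 117, 163], [13, 116, 167], [6, 26, 140], [6, 25, 143], [9, 29, 143], [0, 22, 138], [0, 20, 140], [4, 28, 136], [5, 29, 106], [10, 35, 109], [10, 27, 140], [6, 25, 142], [9, 26, 139], [11, 21, 133], [8, 22, 141], [6, 25, 142], [11, 30, 137], [6, 28, 138], [5, 22, 142], [6, 25, 141], [8, 23, 135], [3, 18, 140], [7, 24, 140], [8, 20, 151], [9, 21, 169], [9, 16, 164], [8, 17, 164], [6, 21, 169], [3, 16, 164], [3, 26, 119], [0, 19, 110], [2, 184, 112], [3, 192, 101], [2, 175, 105], [1, 174, 101], [4, 193, 103], [2, 201, 99], [2, 181, 104], [1, 193, 98], [2, 185, 102], [179, 183, 102]]
65 [[17, 78, 85], [14, 83, 83], [16, 89, 89], [15, 35, 130], [12, 23, 166], [15, 27, 167], [11, 21, 168], [14, 24, 161], [6, 25, 164], [3, 27, 168], [7, 26, 169], [5, 27, 168], [11, 25, 166], [8, 25, 163], 
[... 646 characters left out ...]
 122], [12, 26, 128], [12, 30, 127], [14, 27, 123], [9, 28, 127], [8, 22, 127], [13, 25, 123], [10, 24, 125], [9, 26, 126], [11, 28, 127], [7, 26, 127], [12, 28, 120], [10, 31, 122], [5, 26, 126], [9, 20, 183], [4, 20, 181], [3, 16, 176], [8, 22, 177], [13, 22, 183], [8, 22, 176], [9, 23, 176], [6, 20, 177], [2, 18, 181], [2, 177, 156], [2, 181, 166], [2, 192, 162], [2, 191, 167], [2, 196, 161], [2, 193, 164], [2, 192, 165], [3, 176, 123], [2, 205, 147], [1, 174, 123], [2, 193, 119], [1, 196, 120], [3, 201, 117], [1, 184, 125], [2, 188, 156], [2, 192, 155], [2, 189, 154], [1, 190, 154], [1, 198, 152], [1, 197, 150], [1, 194, 151], [1, 184, 154], [1, 194, 139], [12, 145, 165], [11, 144, 158]]
```

```bash
cat > wt.py <<'E'
from tilt import *
from scipy.optimize import least_squares
# rows of ff, fs, grip-foot corner in the wrist view; camera fixed in tool: cam in tool frame
Ct=np.array([-.1817,.0001,-.0767]);Rt=np.array([[-.001,.264,-.965],[1,-.001,-.001],[-.001,-.965,-.264]])
def fit(rows):
    w=dict(camera_matrix=np.array([[334.4,0,255.9],[0,334.4,193.3],[0,0,1]]),pose=np.vstack([np.c_[Rt,Ct],[0,0,0,1]]))
    def pt(v,a):
        t,gx,gz=v;c,s=np.cos(t),np.sin(t);h=(a[0]-gx)*c-(a[1]-gz)*s;u=(a[0]-gx)*s+(a[1]-gz)*c
        return np.array([-.019-u,0,-h])
    r=least_squares(lambda v:[proj(w,pt(v,a))[1]-q for a,q in zip([(.035,0),(.035,.075),(.013,.075)],rows)],[.6,0,.09])
    return np.degrees(r.x[0]).round(1),r.x[1:].round(4),np.round(r.fun,1),{k:(-pt(r.x,a)[[2,0]]).round(4).tolist() for k,a in dict(nf=(-.035,0),ff=(.035,0),mid=(0,0),top=(0,.12)).items()}
E
python3 -c "
from wt import *
print(fit((97,154,192)));print(fit((92.5,225,238)));print(fit((135,219.5,250)));print(fit((135,219.5,246)))"
```

```text
(np.float64(20.8), array([-0.0169,  0.0878]), array([-0.,  0., -0.]), {'nf': [0.0143, -0.0694], 'ff': [0.0797, -0.0446], 'mid': [0.047, -0.057], 'top': [0.0044, 0.0552]})
(np.float64(51.7), array([0.0052, 0.0804]), array([ 0., -0.,  0.]), {'nf': [0.0381, -0.0624], 'ff': [0.0816, -0.0075], 'mid': [0.0599, -0.035], 'top': [-0.0343, 0.0395]})
(np.float64(25.6), array([0.0065, 0.0709]), array([0., 0., 0.]), {'nf': [-0.0067, -0.0629], 'ff': [0.0564, -0.0326], 'mid': [0.0248, -0.0477], 'top': [-0.0271, 0.0604]})
(np.float64(28.7), array([0.0166, 0.0816]), array([-0.,  0.,  0.]), {'nf': [-0.006, -0.0774], 'ff': [0.0554, -0.0437], 'mid': [0.0247, -0.0605], 'top': [-0.033, 0.0447]})
```

carry_out([
  [1,-0.3,0,0,0],
  [1,-1.0,0,1.0,0],
  [1,-4.0,0,0,0],
  [1,-5.0,0,0,0],
  [1,-5.0,0,0,0],
  [1,-4.5,0,0,0],
  [1,0,0,0,6.65],
  [1,0,0,0,6.65],
  [1,0,-4.48,-1.08,0],
  [1,0,-4.48,-1.08,0],
  [1,0,-4.48,-1.08,0],
  [1,0,-4.48,-1.08,0],
  [1,0,-4.48,-1.08,0],
  [1,0,-4.48,-1.08,0],
  [1,0,-4.48,-1.08,0],
  [1,0,-4.48,-1.08,0],
  [1,0,-4.48,-1.08,0],
  [1,0,0,0,0],
  [1,0,0,0,0],
])

```text
time: 20.9
tool_pos: [0.5384, 0.0814, 0.2725]
ee_rot: [0.367, 1.569, -2.773]
wrist_force: [-0.2, -0.1, -2.6]
width: 0.0116
```

```bash
python3 st.py; python3 - <<'E'
from h import *
from bench import robot
a=[]
p=robot.get_obs()["tool_pos"]
for n in ["side","wrist"]:
    s=robot.snapshot(n);pickle.dump(s,open(f"pics/{n}8.pkl","wb"));a.append(s)
u=proj(a[0],p).astype(int)
x0,y0=u[0]-50,u[1]-60;print("crop",x0,y0)
c=cv2.resize(a[0]["image"][y0:y0+120,x0:x0+100,::-1],(500,600),interpolation=cv2.INTER_CUBIC)
d=cv2.resize(a[1]["image"][60:300,190:310,::-1],(300,600),interpolation=cv2.INTER_CUBIC)
cv2.imwrite("pics/t8.png",np.hstack([c,d]))
E
```

```text
20.9 tcp [0.5384 0.0814 0.2725] z yaw -179.9 F [-0.21 -0.05 -2.59] T [-0.005  0.008 -0.013] w 0.0116
crop 206 121
```

View pics/t8.png

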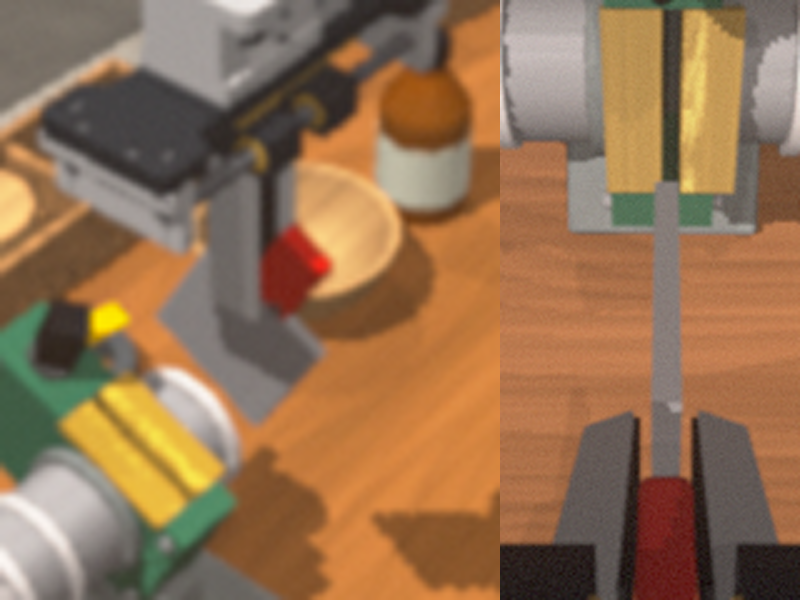

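Side crop: far foot (160,315), near foot (260,425), near shoulder (325,352), grip end (292,228)–(330,265). Wrist crop: the foot corner at (667,183) lies right at the slot (671). Fitting again.

```bash
python3 - <<'E'
from tilt import *
from scipy.optimize import least_squares
from bench import robot
p,M=tool(robot.get_obs());s=pickle.load(open("pics/side8.pkl","rb"));w=pickle.load(open("pics/wrist8.pkl","rb"))
f=lambda u,v:np.array((206+u/5,121+v/5));g=p[[0,2]]+[0,.019]
obs=[(s,f(160,315),(.035,0),.003),(s,f(260,425),(-.035,0),.003),(s,f(325,352),(-.035,.075),.003),(s,f(292,228),(.013,.12),.006),(s,f(330,265),(-.013,.12),.006)]
obs+=[(w,np.array((256.5,133)),(.035,0),0),(w,np.array((256.6,222)),(.035,.075),0),(w,np.array((256.6,251)),(.013,.075),0)]
def P(v,a):
    t,gx,gz=v;c,sn=np.cos(t),np.sin(t);return g+(a[0]-gx)*np.array([c,sn])+(a[1]-gz)*np.array([-sn,c])
def res(v):
    out=[]
    for c,uv,a,y in obs:
        q=P(v,a);e=proj(c,[q[0],p[1]+y,q[1]])-uv
        out+=list(e if c is s else [0,e[1]])
    return out
o8=obs
for nm,sub in (("all",o8),("side",o8[:5]),("wrist",o8[5:])):
    obs=sub;r=least_squares(res,[.5,0,.08]);print(nm,np.degrees(r.x[0]),r.x[1:],np.round(r.fun,1))
    print({k:(P(r.x,a)-p[[0,2]]).round(4).tolist() for k,a in dict(ff=(.035,0),nf=(-.035,0),mid=(0,0)).items()})
V=w["image"]
def edges(r,lo,hi):
    row=V[r-1:r+2].astype(float).mean((0,2));g_=np.gradient(row);return [(c,int(g_[c])) for c in range(lo,hi) if abs(g_[c])>9 and abs(g_[c])>=max(abs(g_[c-1]),abs(g_[c+1]))]
for r in (70,85,100,115,125,140,150,200,215): print(r,edges(r,220,292))
for c,r,z in [(258.5,85,.137),(258.5,100,.131),(258.5,125,.119)]: print("slot?",plane(w,(c,r),z).round(4))
for c,r,z in [(256.7,140,.235),(256.7,215,.29)]: print("plate?",plane(w,(c,r),z).round(4))
E
```

```text
all 29.24441870295073 [0.01302936 0.07646117] [-0.7 -1.  -0.4 -0.6 -0.5  0.2 -1.8 -0.4 -1.   1.4  0.   1.2  0.   1.
  0.  -1.2]
{'ff': [0.0565, -0.037], 'nf': [-0.0046, -0.0712], 'mid': [0.026, -0.0541]}
side 28.688298253697248 [0.0145155  0.07437223] [ 0.2 -0.7  0.7 -0.4  0.4  0.2 -1.  -0.5 -0.2  1.2]
{'ff': [0.0537, -0.0364], 'nf': [-0.0077, -0.07], 'mid': [0.023, -0.0532]}
wrist 27.743490269975077 [0.00719385 0.07128358] [ 0. -0.  0. -0.  0.  0.]
{'ff': [0.0578, -0.0311], 'nf': [-0.0042, -0.0637], 'mid': [0.0268, -0.0474]}
70 [(223, -10), (254, -33), (263, 33), (272, -9), (278, -17)]
85 [(223, -12), (254, -36), (262, 33), (272, -13), (287, -10)]
100 [(223, -10), (254, -39), (262, 39), (267, 9), (271, -13), (286, -14)]
115 [(231, 13), (254, -37), (262, 45), (267, -9), (285, -24)]
125 [(254, -38), (262, 33), (284, -21)]
140 [(231, 9), (234, -31), (251, 12), (261, -13), (276, 9), (278, -13), (291, -9)]
150 [(234, -10), (274, 11), (291, -22)]
200 []
215 []
slot? [0.6298 0.0774 0.137 ]
slot? [0.6167 0.0773 0.131 ]
slot? [0.5931 0.0771 0.119 ]
plate? [0.5912 0.0793 0.235 ]
plate? [0.5585 0.0795 0.29  ]
```

carry_out([
  [1,1.4,0.18,-1.7,0],
  [1,2.2,0,-1.4,0],
  [1,1.7,0,-0.4,0],
  [1,0.91,0,-0.42,0],
  [1,0.91,0,-0.42,0],
  [1,0.63,0,-0.3,0],
  [1,0,0,0,0],
  [1,0,0,0,0],
])

```text
time: 21.8
tool_pos: [0.5853, 0.0788, 0.1964]
ee_rot: [3.084, 1.57, -0.058]
wrist_force: [0.8, -0.4, -1.8]
width: 0.0112
```

```bash
python3 st.py; cat > al.py <<'E'
from tilt import *
from bench import robot
p=robot.get_obs()["tool_pos"];w=robot.snapshot("wrist")
V=w["image"]
def edges(r,lo,hi):
    row=V[r-1:r+2].astype(float).mean((0,2));g_=np.gradient(row);return [(c,int(g_[c])) for c in range(lo,hi) if abs(g_[c])>9 and abs(g_[c])>=max(abs(g_[c-1]),abs(g_[c+1]))]
for r in (75,90,105,120,128,140,150,165,180): print(r,edges(r,225,292))
cv2.imwrite("pics/last.png",V[...,::-1]);pickle.dump(w,open("pics/last.pkl","wb"))
E
python3 al.py
```

```text
21.8 tcp [0.5853 0.0788 0.1964] z yaw 179.97 F [ 0.83 -0.39 -1.8 ] T [-0.035  0.016  0.007] w 0.0112
75 [(240, -12), (263, 9), (266, 12), (270, -10)]
90 [(228, -23), (275, 28), (279, 16)]
105 [(226, -19), (277, 16)]
120 [(232, -12), (283, 13)]
128 [(240, -26), (263, 30), (274, -13), (278, -10)]
140 [(251, -10), (260, -10), (262, 18), (264, -15), (280, 20)]
150 [(260, -10), (264, -9)]
165 [(244, 9), (261, -15)]
180 [(262, -9)]
```

carry_out([
  [1,0.45,-0.07,-0.21,0],
  [1,0.45,0,-0.21,0],
  [1,0.2,0,-0.09,0],
  [1,0,0,0,0],
])

```text
time: 22.25
tool_pos: [0.5914, 0.0798, 0.1894]
ee_rot: [-3.11, 1.565, 0.031]
wrist_force: [-2.2, -0.5, 10.2]
width: 0.0116
```

carry_out([
  [1,0.27,0,-0.13,0],
  [1,0,0,0,0],
])

```text
time: 22.45
tool_pos: [0.5937, 0.0798, 0.1891]
ee_rot: [-3.115, 1.56, 0.026]
wrist_force: [-2.4, -0.6, 15.5]
width: 0.0116
```

carry_out([
  [1,0.27,0,-0.13,0],
  [1,0,0,0,0],
])

```text
time: 22.65
tool_pos: [0.5958, 0.0797, 0.189]
ee_rot: [-3.125, 1.557, 0.017]
wrist_force: [-4.6, -1.6, 23.0]
width: 0.0116
```

carry_out([
  [1,-0.45,0,0.2,0],
  [1,0,0,0,0],
])

```text
time: 22.85
tool_pos: [0.5925, 0.0797, 0.1881]
ee_rot: [-3.132, 1.563, 0.009]
wrist_force: [-0.1, -0.3, 10.4]
width: 0.012
```

```bash
python3 st.py
```

```text
22.85 tcp [0.5925 0.0797 0.1881] z yaw 179.98 F [-0.09 -0.28 10.4 ] T [ 0.015  0.201 -0.038] w 0.012
```

carry_out([
  [1,0,0.05,0,0],
  [1,0,0.05,0,0],
  [1,0,0,0,0],
])

```text
time: 23.15
tool_pos: [0.5927, 0.0791, 0.1881]
ee_rot: [-3.004, 1.563, 0.138]
wrist_force: [-0.9, -0.2, 10.5]
width: 0.0109
```

carry_out([
  [1,0,0.05,0,0],
  [1,0,0.05,0,0],
  [1,0,0,0,0],
])

```text
time: 23.45
tool_pos: [0.5927, 0.0786, 0.1881]
ee_rot: [-2.891, 1.563, 0.251]
wrist_force: [-0.1, 1.3, 10.9]
width: 0.0114
```

carry_out([
  [1,-0.2,-0.1,0.1,0],
  [1,0.05,0,0.15,0],
  [1,0.2,0,0.1,0],
  [1,0,0,0,0],
])

```text
time: 23.85
tool_pos: [0.5879, 0.0785, 0.1828]
ee_rot: [3.034, 1.57, -0.109]
wrist_force: [2.2, 0.1, -0.1]
width: 0.0117
```

carry_out([
  [1,0.2,0,-0.1,0],
  [1,0,0,0,0],
])

```text
time: 24.05
tool_pos: [0.5888, 0.0785, 0.181]
ee_rot: [2.951, 1.57, -0.191]
wrist_force: [2.7, 0.3, 0.3]
width: 0.0114
```

carry_out([
  [1,0.2,0,-0.1,0],
  [1,0,0,0,0],
])

```text
time: 24.25
tool_pos: [0.5896, 0.0785, 0.179]
ee_rot: [2.768, 1.57, -0.374]
wrist_force: [3.1, 0.9, 0.1]
width: 0.0118
```

carry_out([
  [1,0.4,0,-0.25,0],
  [1,0.4,0,-0.22,0],
  [1,0.4,0,-0.2,0],
  [1,0,0,0,0],
])

```text
time: 24.65
tool_pos: [0.5963, 0.0785, 0.1664]
ee_rot: [0.396, 1.57, -2.747]
wrist_force: [2.9, -0.4, 0.2]
width: 0.0114
```

carry_out([
  [1,0.4,0,-0.19,0],
  [1,0.4,0,-0.19,0],
  [1,0.4,0,-0.19,0],
  [1,0,0,0,0],
])

```text
time: 25.05
tool_pos: [0.6025, 0.0785, 0.155]
ee_rot: [3.104, 1.569, -0.038]
wrist_force: [4.0, 0.2, 2.2]
width: 0.0118
```

```bash
python3 st.py
```

```text
25.05 tcp [0.6025 0.0785 0.155 ] z yaw 179.97 F [4.02 0.25 2.2 ] T [ 0.13  -1.078 -0.045] w 0.0118
```

carry_out([
  [1,0.3,0,-0.16,0],
  [1,0.3,0,-0.16,0],
  [1,0.3,0,-0.14,0],
  [1,0,0,0,0],
])

```text
time: 25.45
tool_pos: [0.6076, 0.0779, 0.1467]
ee_rot: [2.749, 1.568, -0.393]
wrist_force: [6.9, -0.1, 4.6]
width: 0.0118
```

carry_out([
  [1,0.2,0,-0.09,0],
  [1,0.2,0,-0.09,0],
  [1,0,0,0,0],
])

```text
time: 25.75
tool_pos: [0.6096, 0.0778, 0.1432]
ee_rot: [2.81, 1.567, -0.333]
wrist_force: [7.1, -1.4, 4.5]
width: 0.0113
```

carry_out([
  [1,0.2,0,-0.09,0],
  [1,0.1,0,-0.05,0],
  [1,0,0,0,0],
])

```text
time: 26.05
tool_pos: [0.6112, 0.0778, 0.1406]
ee_rot: [2.847, 1.566, -0.296]
wrist_force: [6.3, -1.2, 5.6]
width: 0.0116
```

carry_out([
  [0.65,0,0,0,0],
  [0.65,0,0,0,0],
  [0.65,0,0,0,0],
  [0.65,-1.3,0,1.0,0],
  [0.65,-1.3,0,1.1,0],
  [0.65,0,0,0,0],
  [1,0,0,0,0],
  [1,0,0,0,0],
  [1,0,0,0,0],
  [1,0,0,0,0],
])

```text
time: 27.05
tool_pos: [0.5884, 0.0783, 0.1648]
ee_rot: [0.419, 1.57, -2.723]
wrist_force: [-0.6, -1.3, 0.6]
width: 0.0115
```

```bash
python3 st.py
```

```text
27.05 tcp [0.5884 0.0783 0.1648] z yaw 179.96 F [-0.63 -1.28  0.56] T [-0.087  0.094 -0.037] w 0.0115
```

carry_out([
  [1,0.36,0,-0.17,0],
  [1,0.36,0,-0.17,0],
  [1,0.36,0,-0.17,0],
  [1,0.27,0,-0.13,0],
  [1,0,0,0,0],
])

```text
time: 27.55
tool_pos: [0.5941, 0.0787, 0.1626]
ee_rot: [3.116, 1.566, -0.026]
wrist_force: [-16.5, -1.2, 33.6]
width: 0.0117
```

carry_out([
  [1,0.27,0,-0.13,0],
  [1,0.27,0,-0.13,0],
  [1,0,0,0,0],
])

```text
time: 27.85
tool_pos: [0.5996, 0.0785, 0.1595]
ee_rot: [3.122, 1.558, -0.02]
wrist_force: [-12.7, -1.9, 36.3]
width: 0.0115
```

carry_out([
  [1,0.27,0,-0.13,0],
  [1,0.27,0,-0.13,0],
  [1,0,0,0,0],
])

```text
time: 28.15
tool_pos: [0.6045, 0.0783, 0.1557]
ee_rot: [3.118, 1.551, -0.024]
wrist_force: [-8.6, -0.6, 37.0]
width: 0.0115
```

carry_out([
  [1,-1.5,0,0.7,0],
  [0.65,0,0,0,0],
  [0.65,0,0,0,0],
  [0.65,-1.5,0,0.7,0],
  [0.65,-3.0,0,1.4,0],
  [0.65,-3.0,0,1.4,0],
  [0.65,-3.0,0,1.4,0],
  [0.65,0,0,0,0],
])

```text
time: 28.95
tool_pos: [0.5445, 0.0789, 0.2666]
ee_rot: [-3.086, 1.563, 0.056]
wrist_force: [0.2, -0.7, 0.4]
width: 0.0328
```

```bash
python3 st.py; python3 - <<'E'
from h import *
from bench import robot
a=[]
for n in ["side","wrist"]:
    s=robot.snapshot(n);pickle.dump(s,open(f"pics/{n}9.pkl","wb"));a.append(s)
s=a[0];c=cv2.resize(s["image"][150:270,190:270,::-1],(400,600),interpolation=cv2.INTER_CUBIC)
d=cv2.resize(a[1]["image"][0:300,160:360,::-1],(400,600),interpolation=cv2.INTER_CUBIC)
cv2.imwrite("pics/t9.png",np.hstack([c,d]))
S0=np.array([.6155,.0776,.130])
sx=np.array([.9063,0,.4226]);sz=np.array([-.4226,0,.9063])
for d_ in (45,55,65,72):
    f=lambda x,z:S0+sx*x+sz*(z/1000)
    T=lambda x,z,y:S0+sx*x/1000+sz*(z-d_)/1000+[0,y,0]
    print(d_,"side px*5 crop",{k:((proj(s,T(*v))-[190,150])*5).round(0).tolist() for k,v in dict(gtf=(13,120,.006),gtn=(-13,120,.006),shf=(35,75,.003),shn=(-35,75,.003)).items()},
      "wrist",{k:((proj(a[1],T(*v))-[160,0])*2).round(0).tolist() for k,v in dict(gtf=(13,120,0),gtn=(-13,120,0),shf=(35,75,0),shn=(-35,75,0)).items()})
for n,s in zip("sw",a):
    h=hsv(s);H,S,V=[h[...,i].astype(int) for i in range(3)]
    print(n,[c for c in comps(((H<6)|(H>174))&(S>170)&(V>60),20)[0]])
E
```

```text
28.95 tcp [0.5445 0.0789 0.2666] z yaw -180.0 F [ 0.16 -0.7   0.42] T [ 0.032  0.01  -0.017] w 0.0328
45 side px*5 crop {'gtf': [237.0, 216.0], 'gtn': [275.0, 255.0], 'shf': [184.0, 225.0], 'shn': [283.0, 326.0]} wrist {'gtf': [194.0, 278.0], 'gtn': [194.0, 337.0], 'shf': [194.0, 169.0], 'shn': [193.0, 319.0]}
55 side px*5 crop {'gtf': [231.0, 226.0], 'gtn': [269.0, 265.0], 'shf': [179.0, 234.0], 'shn': [277.0, 335.0]} wrist {'gtf': [194.0, 264.0], 'gtn': [194.0, 322.0], 'shf': [194.0, 160.0], 'shn': [193.0, 307.0]}
65 side px*5 crop {'gtf': [225.0, 236.0], 'gtn': [263.0, 274.0], 'shf': [174.0, 244.0], 'shn': [271.0, 344.0]} wrist {'gtf': [194.0, 251.0], 'gtn': [194.0, 308.0], 'shf': [194.0, 150.0], 'shn': [193.0, 295.0]}
72 side px*5 crop {'gtf': [221.0, 243.0], 'gtn': [258.0, 281.0], 'shf': [170.0, 250.0], 'shn': [267.0, 350.0]} wrist {'gtf': [194.0, 242.0], 'gtn': [194.0, 299.0], 'shf': [194.0, 144.0], 'shn': [193.0, 287.0]}
s [([233, 198, 11, 15, 98], [237.9, 205.0])]
w [([251, 103, 14, 49, 619], [257.3, 127.3])]
```

View pics/t9.png

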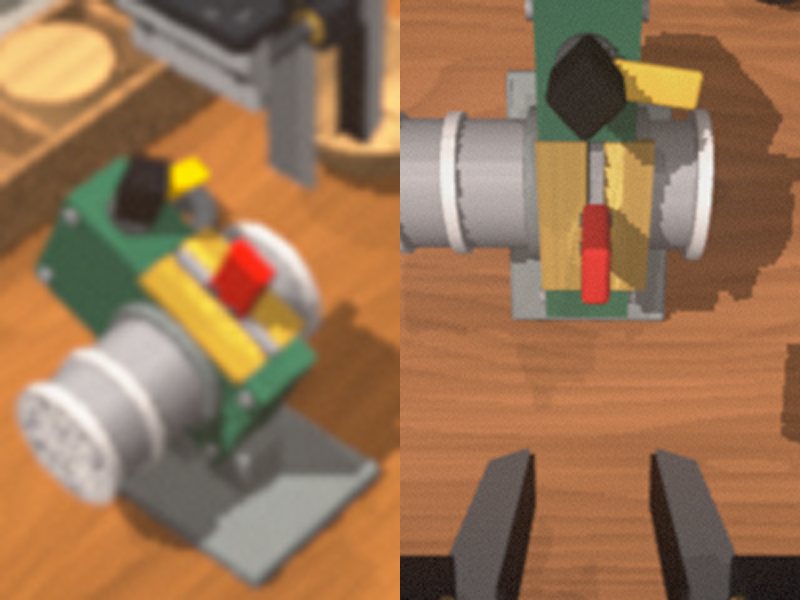

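The plate appears essentially home: grip at side crop (240,275), shoulders just above the brass, catch still open. I'll press on the grip top with closed fingers to make sure.

carry_out([
  [1,2.0,0.1,-2.0,0],
  [1,2.5,0,-2.45,0],
  [1,2.5,0,0,0],
  [1,1.3,0,0,0],
  [1,0,0,0,0],
  [1,0,0,0,0],
])

```text
time: 29.65
tool_pos: [0.588, 0.0776, 0.1764]
ee_rot: [0.064, 1.568, -3.078]
wrist_force: [1.0, 0.5, -0.1]
width: 0.0004
```

carry_out([
  [1,0.36,0,-0.17,0],
  [1,0.36,0,-0.17,0],
  [1,0,0,0,0],
])

```text
time: 29.95
tool_pos: [0.5901, 0.0777, 0.1748]
ee_rot: [0.004, 1.569, -3.138]
wrist_force: [-10.5, -0.5, 13.7]
width: 0.0001
```

carry_out([
  [1,0.3,0,-0.14,0],
  [1,0.2,0,-0.09,0],
  [1,0,0,0,0],
])

```text
time: 30.25
tool_pos: [0.5908, 0.0781, 0.1746]
ee_rot: [-0.235, 1.569, 2.907]
wrist_force: [-20.1, 0.7, 29.1]
width: 0.0007
```

Contact height 0.1746 matches the predicted home height (0.175), and it stays stiff at about 35 N, so the plate is home. Next is the catch: I'll push the yellow arm round with closed fingers.

carry_out([
  [1,-2.0,0,0.5,0],
  [1,-3.5,0,0,0],
  [1,-3.5,0,0,0],
  [1,0,1.4,-3.5,0],
  [1,0,1.4,-3.5,0],
  [1,0,1.2,-3.0,0],
  [1,0,0,0,0],
  [1,0,0,0,0],
])

```text
time: 31.05
tool_pos: [0.6894, 0.0373, 0.2541]
ee_rot: [-0.092, 1.568, 3.048]
wrist_force: [-0.6, 0.4, 0.9]
width: 0.0006
```

```bash
python3 st.py; python3 - <<'E'
from h import *
from bench import robot
s=pickle.load(open("pics/wrist9.pkl","rb"));h=hsv(s);H,S,V=[h[...,i].astype(int) for i in range(3)]
m=((H>20)&(H<31)&(S>140)&(V>140)).astype(np.uint8);m[:,:262]=0;m[60:]=0
r=cv2.minAreaRect(cv2.findNonZero(m));print(r)
S0=np.array([.6155,.0807,.130]);sx=np.array([.9063,0,.4226]);sz=np.array([-.4226,0,.9063])
n=sz;P0=S0+sz*.012
for q in cv2.boxPoints(r):
    o,d=ray(s,q);p=o+d*((P0-o)@n)/(d@n)-S0;print("arm corner slot",(p@sx*1000).round(1),(p[1]*1000).round(1))
E
```

```text
31.05 tcp [0.6894 0.0373 0.2541] z yaw 179.94 F [-0.56  0.37  0.93] T [ 0.032  0.029 -0.016] w 0.0006
((287.362548828125, 41.59699249267578), (42.102935791015625, 18.044113159179688), 9.7824068069458)
arm corner slot 57.8 -9.4
arm corner slot 70.6 -11.5
arm corner slot 65.6 -43.2
arm corner slot 52.5 -42.2
```

carry_out([
  [1,3.5,0,0,0],
  [1,3.5,0,0,0],
  [1,2.0,0,0,0],
  [1,0.4,0,0,0],
  [1,0,0,0,0],
  [1,0,0,0,0],
])

```text
time: 31.65
tool_pos: [0.6899, 0.0378, 0.1645]
ee_rot: [3.115, 1.567, -0.027]
wrist_force: [0.6, -0.5, 0.1]
width: 0.0003
```

carry_out([
  [1,0.1,0,0.5,0],
  [1,0.1,0.05,0.5,0],
  [1,0.1,0.1,0.5,0],
  [1,0.1,0.1,0.5,0],
  [1,0,0,0,0],
])

```text
time: 32.15
tool_pos: [0.6686, 0.0348, 0.1579]
ee_rot: [0.644, 1.57, -2.498]
wrist_force: [0.4, -0.0, -0.2]
width: 0.0009
```

```bash
python3 st.py
```

```text
32.15 tcp [0.6686 0.0348 0.1579] z yaw 179.96 F [ 0.42 -0.01 -0.16] T [-0.021 -0.01   0.016] w 0.0009
```

```bash
cat > arm.py <<'E'
from h import *
from bench import robot
S0=np.array([.6155,.0807,.130]);sx=np.array([.9063,0,.4226]);sz=np.array([-.4226,0,.9063]);P0=S0+sz*.012
ax=S0+sx*.065
for n in ("side","scene","wrist"):
    s=robot.snapshot(n);h=hsv(s);H,S,V=[h[...,i].astype(int) for i in range(3)]
    m=((H>22)&(H<32)&(S>190)&(V>130)).astype(np.uint8)
    pts=cv2.findNonZero(m)
    if pts is None: print(n,None);continue
    out=[]
    for q in pts[:,0]:
        o,d=ray(s,q+0.0);p=o+d*((P0-o)@sz)/(d@sz)-S0;x,y=p@sx*1000,p[1]*1000
        if 8<np.hypot(x-65,y)<52: out.append((x,y))
    out=np.array(out)
    if len(out): c=out.mean(0);print(n,len(out),"mean",c.round(1),"arm dir",np.degrees(np.arctan2(c[1],c[0]-65)).round(0), "range x",out[:,0].min().round(),out[:,0].max().round(),"y",out[:,1].min().round(),out[:,1].max().round())
E
python3 arm.py
```

```text
side 28 mean [ 51.6 -24.9] arm dir -118.0 range x 44.0 58.0 y -36.0 -13.0
scene 3 mean [ 68.1 -18.2] arm dir -80.0 range x 67.0 69.0 y -21.0 -15.0
wrist None
```

carry_out([
  [1,0.2,-0.15,0.4,0],
  [1,0.2,-0.2,0.4,0],
  [1,0.1,-0.2,0.34,0],
  [1,0,0,0,0],
])

```text
time: 32.7
tool_pos: [0.6573, 0.0408, 0.1525]
ee_rot: [0.253, 1.57, -2.889]
wrist_force: [-0.3, -1.5, 0.9]
width: 0.0005
```

carry_out([
  [1,0,-0.2,0.2,0],
  [1,0,-0.2,0.2,0],
  [1,0,0,0,0],
])

```text
time: 33.0
tool_pos: [0.654, 0.0441, 0.1531]
ee_rot: [2.096, 1.569, -1.046]
wrist_force: [1.1, -2.7, 0.6]
width: 0.0003
```

```bash
python3 st.py; python3 arm.py
```

```text
33.0 tcp [0.654  0.0441 0.1531] z yaw 179.96 F [ 1.06 -2.7   0.62] T [-0.493 -0.17   0.039] w 0.0003
side 40 mean [ 42.5 -15.3] arm dir -146.0 range x 31.0 53.0 y -26.0 -5.0
scene 4 mean [ 60.7 -16.6] arm dir -104.0 range x 57.0 68.0 y -19.0 -13.0
wrist None
```

carry_out([
  [1,0,-0.25,0.2,0],
  [1,0.1,-0.3,0.2,0],
  [1,0,0,0,0],
])

```text
time: 33.45
tool_pos: [0.6492, 0.0513, 0.1515]
ee_rot: [-1.0, 1.568, 2.141]
wrist_force: [-0.8, 0.4, 0.1]
width: 0.0004
```

carry_out([
  [1,0.05,-0.2,0.1,0],
  [1,0.05,-0.2,0.1,0],
  [1,0,0,0,0],
])

```text
time: 33.75
tool_pos: [0.6476, 0.0549, 0.1504]
ee_rot: [-0.705, 1.57, 2.437]
wrist_force: [0.6, -0.4, -0.0]
width: 0.0006
```

```bash
python3 st.py; python3 arm.py
```

```text
33.75 tcp [0.6476 0.0549 0.1504] z yaw -179.98 F [ 0.64 -0.38 -0.03] T [-0.031 -0.003  0.02 ] w 0.0006
side 42 mean [37.8 -6.4] arm dir -167.0 range x 24.0 52.0 y -16.0 1.0
wrist None
```

carry_out([
  [1,0,-0.15,0.05,0],
  [1,0,-0.15,0.05,0],
  [1,0,0,0,0],
])

```text
time: 34.2
tool_pos: [0.647, 0.0564, 0.1508]
ee_rot: [1.794, 1.569, -1.349]
wrist_force: [0.5, -2.6, 0.6]
width: 0.0003
```

carry_out([
  [1,0,-0.15,0.05,0],
  [1,0,-0.1,0,0],
  [1,0,0,0,0],
])

```text
time: 34.5
tool_pos: [0.6468, 0.0569, 0.1508]
ee_rot: [1.711, 1.566, -1.433]
wrist_force: [1.0, -7.4, 0.5]
width: 0.0007
```

```bash
python3 st.py; python3 arm.py
```

```text
34.5 tcp [0.6468 0.0569 0.1508] z yaw 179.85 F [ 0.96 -7.37  0.46] T [-1.03  -0.116 -0.045] w 0.0007
side 42 mean [37.5 -5. ] arm dir -170.0 range x 22.0 52.0 y -13.0 3.0
wrist None
```

carry_out([
  [1,0,0.6,0,0],
  [1,0,1.5,0,0],
  [1,-3.0,0.5,0,0],
  [1,-4.0,0,0,0],
  [1,-4.0,-1.5,2.5,0],
  [1,-2.0,-2.5,4.0,0],
  [1,0,-1.0,4.0,0],
  [1,0,0,0,0],
  [1,0,0,0,0],
])

```text
time: 35.55
tool_pos: [0.542, 0.083, 0.2808]
ee_rot: [-2.959, 1.569, 0.182]
wrist_force: [-0.0, 0.0, -0.0]
width: 0.0004
```

```bash
python3 st.py; python3 arm.py; python3 - <<'E'
from h import *
from bench import robot
s=robot.snapshot("wrist");pickle.dump(s,open("pics/wrist10.pkl","wb"));h=hsv(s);H,S,V=[h[...,i].astype(int) for i in range(3)]
S0=np.array([.6155,.0807,.130]);sx=np.array([.9063,0,.4226]);sz=np.array([-.4226,0,.9063])
def slot(q,z):
    P0=S0+sz*z;o,d=ray(s,q);p=o+d*((P0-o)@sz)/(d@sz)-S0;return (p@sx*1000).round(1),(p[1]*1000).round(1)
for nm,m,z in [("yellow",(H>20)&(H<31)&(S>185)&(V>110),.012),("red",((H<6)|(H>174))&(S>170)&(V>60),.048),("black",(V<45),.042)]:
    cs,l=comps(m,30)
    for st,c in cs[:12]:
        mm=(l==l[int(round(c[1])),int(round(c[0]))]).astype(np.uint8)
        r=cv2.minAreaRect(cv2.findNonZero(mm));k=[slot(q,z) for q in cv2.boxPoints(r)]
        if abs(np.mean([a for a,b in k])-30)<70 and abs(np.mean([b for a,b in k]))<40: print(nm,st,k)
print("home grip top expected px",[proj(s,S0+[0,-.003,0]+sx*a/1000+sz*.048).round(1) for a in (13,-13)])
E
```

```text
35.55 tcp [0.542  0.083  0.2808] z yaw -179.99 F [-0.02  0.04 -0.01] T [0.039 0.025 0.021] w 0.0004
side 61 mean [36.8 -6.2] arm dir -168.0 range x 20.0 52.0 y -16.0 3.0
scene 6 mean [ 33.  -10.8] arm dir -161.0 range x 27.0 39.0 y -15.0 -7.0
wrist None
red [255, 101, 14, 46, 557] [(np.float64(28.1), np.float64(1.9)), (np.float64(28.1), np.float64(-8.5)), (np.float64(-13.9), np.float64(-9.5)), (np.float64(-13.9), np.float64(1.9))]
black [243, 21, 33, 31, 366] [(np.float64(69.0), np.float64(11.0)), (np.float64(85.6), np.float64(6.7)), (np.float64(81.2), np.float64(-15.4)), (np.float64(64.1), np.float64(-12.1))]
home grip top expected px [array([260.9, 118.2]), array([260.6, 145.2])]
```

```bash
python3 - <<'E'
from h import *
S0=np.array([.6155,.0807,.130]);sx=np.array([.9063,0,.4226]);sz=np.array([-.4226,0,.9063])
s=pickle.load(open("pics/wrist10.pkl","rb"));h=hsv(s)
for x in (18,24,28,32,36,40,44):
    print(x,[(y,h[tuple(proj(s,S0+sx*x/1000+sz*.012+[0,y/1000,0]).round().astype(int)[::-1])].tolist()) for y in range(-22,22,3)])
E
```

```text
18 [(-22, [18, 144, 193]), (-19, [18, 143, 194]), (-16, [18, 149, 195]), (-13, [18, 140, 149]), (-10, [20, 140, 229]), (-7, [16, 95, 148]), (-4, [10, 24, 161]), (-1, [12, 21, 120]), (2, [18, 143, 182]), (5, [18, 140, 180]), (8, [18, 145, 180]), (11, [18, 142, 185]), (14, [19, 139, 176]), (17, [18, 140, 188]), (20, [18, 135, 181])]
24 [(-22, [18, 135, 127]), (-19, [18, 138, 126]), (-16, [19, 168, 188]), (-13, [20, 170, 228]), (-10, [22, 169, 233]), (-7, [22, 166, 234]), (-4, [19, 144, 206]), (-1, [12, 27, 124]), (2, [18, 142, 180]), (5, [18, 139, 181]), (8, [18, 143, 180]), (11, [18, 140, 184]), (14, [18, 140, 179]), (17, [18, 140, 186]), (20, [18, 138, 181])]
28 [(-22, [18, 146, 129]), (-19, [18, 138, 129]), (-16, [19, 172, 220]), (-13, [21, 167, 232]), (-10, [22, 167, 232]), (-7, [23, 162, 234]), (-4, [21, 169, 230]), (-1, [171, 15, 120]), (2, [18, 147, 181]), (5, [18, 142, 182]), (8, [18, 147, 182]), (11, [18, 144, 181]), (14, [18, 144, 177]), (17, [18, 141, 184]), (20, [17, 136, 178])]
32 [(-22, [18, 146, 133]), (-19, [18, 131, 130]), (-16, [19, 151, 145]), (-13, [22, 167, 234]), 
[... 512 characters left out ...]
, [18, 139, 181]), (17, [18, 142, 183]), (20, [18, 139, 187])]
40 [(-22, [18, 111, 94]), (-19, [49, 56, 78]), (-16, [54, 52, 78]), (-13, [20, 166, 158]), (-10, [19, 172, 163]), (-7, [19, 170, 206]), (-4, [20, 168, 175]), (-1, [20, 172, 228]), (2, [52, 62, 103]), (5, [48, 63, 105]), (8, [52, 60, 107]), (11, [50, 64, 103]), (14, [50, 56, 101]), (17, [53, 59, 104]), (20, [26, 70, 109])]
44 [(-22, [24, 15, 87]), (-19, [60, 49, 78]), (-16, [60, 54, 75]), (-13, [28, 108, 92]), (-10, [20, 170, 162]), (-7, [18, 83, 46]), (-4, [13, 79, 45]), (-1, [6, 71, 50]), (2, [21, 32, 55]), (5, [63, 68, 102]), (8, [69, 78, 105]), (11, [67, 75, 105]), (14, [65, 68, 109]), (17, [69, 75, 112]), (20, [56, 34, 112])]
```

The wrist pixels put the arm at about −165° (joint ≈1.15), past the crest but short of 1.2. The finger had run against the knob. I'll push again nearer the arm's tip, clear of the knob.

carry_out([
  [1,0,2.4,-3.2,0],
  [1,0,2.4,-3.2,0],
  [1,2.0,0,-3.2,0],
  [1,4.0,0,0,0],
  [1,4.0,0,0,0],
  [1,2.8,0,0,0],
  [1,0.6,0,0,0],
  [1,0,0,0,0],
])

```text
time: 36.55
tool_pos: [0.6383, 0.0345, 0.1445]
ee_rot: [-0.023, 1.567, 3.118]
wrist_force: [-0.1, 0.3, 0.6]
width: 0.0003
```

```bash
python3 st.py
```

```text
36.55 tcp [0.6383 0.0345 0.1445] z yaw 179.94 F [-0.06  0.34  0.55] T [-0.009 -0.016  0.029] w 0.0003
```

carry_out([
  [1,0,-0.5,0,0],
  [1,0,-0.5,0,0],
  [1,0,-0.3,0,0],
  [1,0,0,0,0],
])

```text
time: 36.95
tool_pos: [0.639, 0.0487, 0.1478]
ee_rot: [-3.122, 1.568, 0.02]
wrist_force: [0.4, 0.2, 0.0]
width: 0.0003
```

carry_out([
  [1,0,-0.3,0,0],
  [1,0,-0.2,0,0],
  [1,0,0,0,0],
])

```text
time: 37.25
tool_pos: [0.6383, 0.0532, 0.1463]
ee_rot: [0.859, 1.571, -2.283]
wrist_force: [-0.3, -1.0, 0.3]
width: 0.0005
```

carry_out([
  [1,0,-0.2,0,0],
  [1,0,-0.1,0,0],
  [1,0,0,0,0],
])

```text
time: 37.55
tool_pos: [0.6384, 0.0562, 0.1462]
ee_rot: [-1.386, 1.571, 1.755]
wrist_force: [-0.2, 0.2, -0.8]
width: 0.0004
```

carry_out([
  [1,0,-0.2,0,0],
  [1,0,-0.1,0,0],
  [1,0,0,0,0],
])

```text
time: 37.85
tool_pos: [0.6384, 0.0592, 0.1463]
ee_rot: [-2.209, 1.571, 0.933]
wrist_force: [-0.7, 0.1, 0.1]
width: 0.0005
```

```bash
python3 st.py;python3 arm.py
```

```text
37.85 tcp [0.6384 0.0592 0.1463] z yaw 179.99 F [-0.71  0.06  0.06] T [ 0.038 -0.011  0.03 ] w 0.0005
side 59 mean [35.9  2. ] arm dir 176.0 range x 22.0 51.0 y -5.0 11.0
wrist None
```

carry_out([
  [1,0,0.8,0,0],
  [1,0,1.2,0,0],
  [1,-3.0,0.5,0,0],
  [1,-4.0,0,0,0],
  [1,-4.0,-1.5,2.5,0],
  [1,-2.5,-2.5,3.5,0],
  [1,0,-1.0,3.5,0],
  [1,0,0,0,0],
  [1,0,0,0,0],
])

```text
time: 38.9
tool_pos: [0.5433, 0.0833, 0.2817]
ee_rot: [2.786, 1.569, -0.356]
wrist_force: [-0.7, 0.6, -0.6]
width: 0.0005
```

```bash
python3 st.py;python3 arm.py; python3 - <<'E'
from h import *
from bench import robot
S0=np.array([.6155,.0807,.130]);sx=np.array([.9063,0,.4226]);sz=np.array([-.4226,0,.9063])
s=robot.snapshot("wrist");h=hsv(s);H,S,V=[h[...,i].astype(int) for i in range(3)]
for x in (18,24,28,32,36):
    print(x,[(y,h[tuple(proj(s,S0+sx*x/1000+sz*.012+[0,y/1000,0]).round().astype(int)[::-1])].tolist()) for y in range(-19,17,3)])
print("red",comps(((H<6)|(H>174))&(S>170)&(V>60),100)[0],"expected near-top px",proj(s,S0+[0,-.003,0]-sx*.013+sz*.048))
a=pickle.load(open("pics/scene0.pkl","rb"));b=robot.snapshot("scene")
d=np.abs(a["image"].astype(int)-b["image"]).max(2)>50;print([c for c in comps(d,25)[0]])
E
```

```text
38.9 tcp [0.5433 0.0833 0.2817] z yaw 179.95 F [-0.66  0.64 -0.58] T [ 0.012 -0.009  0.036] w 0.0005
side 65 mean [36.8  1.4] arm dir 177.0 range x 22.0 55.0 y -7.0 9.0
wrist None
18 [(-19, [18, 147, 186]), (-16, [18, 141, 197]), (-13, [18, 137, 156]), (-10, [21, 145, 178]), (-7, [18, 113, 138]), (-4, [7, 15, 154]), (-1, [9, 19, 132]), (2, [18, 147, 182]), (5, [19, 139, 181]), (8, [18, 137, 182]), (11, [18, 138, 186]), (14, [17, 142, 181])]
24 [(-19, [18, 147, 189]), (-16, [18, 142, 196]), (-13, [19, 144, 150]), (-10, [17, 139, 139]), (-7, [20, 154, 146]), (-4, [21, 167, 230]), (-1, [21, 169, 228]), (2, [21, 167, 230]), (5, [21, 166, 229]), (8, [18, 146, 183]), (11, [18, 138, 187]), (14, [17, 144, 177])]
28 [(-19, [18, 147, 189]), (-16, [19, 144, 196]), (-13, [18, 140, 142]), (-10, [19, 147, 134]), (-7, [19, 148, 153]), (-4, [21, 166, 230]), (-1, [20, 166, 230]), (2, [21, 166, 232]), (5, [21, 169, 230]), (8, [18, 145, 181]), (11, [18, 144, 183]), (14, [19, 141, 176])]
32 [(-19, [19, 144, 190]), (-16, [18, 144, 197]), (-13, [20, 137, 207]), (-10, [18, 136, 141]), (-7, [19, 165, 147]),
[... 616 characters left out ...]
 1629], [216.4, 50.8]), ([249, 0, 17, 6, 74], [256.6, 2.1]), ([227, 4, 10, 17, 59], [229.6, 15.4]), ([219, 10, 82, 132, 3503], [265.7, 80.1]), ([269, 10, 23, 16, 186], [280.9, 16.6]), ([262, 13, 6, 14, 54], [264.7, 18.3]), ([66, 57, 23, 10, 101], [77.7, 62.3]), ([77, 61, 19, 22, 214], [86.4, 74.4]), ([106, 81, 6, 8, 28], [108.5, 83.9]), ([73, 84, 28, 9, 44], [86.2, 88.4]), ([61, 89, 7, 9, 32], [64.2, 92.7]), ([101, 89, 9, 22, 64], [105.4, 99.8]), ([72, 96, 10, 21, 67], [76.5, 106.1]), ([51, 110, 183, 97, 5170], [157.1, 155.4]), ([207, 128, 22, 6, 62], [219.7, 130.8]), ([259, 174, 12, 19, 106], [265.4, 184.2]), ([135, 199, 6, 14, 33], [137.6, 205.6]), ([127, 201, 11, 13, 57], [131.8, 207.2])]
```

```bash
python3 -c "
from bench import robot
print(robot.close_job())"
```

```text
the job is handed in; nothing more can be done
None
```

The red-gripped plate is in the gate slot and pressed home, the catch is past its detent in the locked position, and the job is handed in at about 39 s of the 64 s. `close_job` gave no verdict.

**Plate:** The tool could not tilt, so I tipped the plate to the slot's angle against the rack's base board. I then felt for the throat, which sits about 3 mm toward −y, slid the plate in and pressed it down.

**What went wrong on the way:**
- On the first approach the plate's corner caught the catch's knob and the plate tipped too far. I backed off and tipped it again against the rack.
- The first push on the catch stopped at about 1.15 rad, short of the 1.2 needed, because the finger ran into the knob. A second push nearer the arm's tip snapped it over.

**Last checks:**
- **Plate depth:** the press on the grip top met it at a height of 0.1746 m, against 0.175 m predicted for home, and it stayed stiff at about 35 N. In the last wrist image the grip's top edge is within about 2 px of its predicted home position.
- **Catch:** the yellow arm now lies straight along the slot line, about −180°, which is about 1.4 rad.
- **Robot:** clear of everything, with near-zero wrist force.
- **Spare and loose things:** checked only by comparing scene images before and after. The changes there appear to be the arm, its shadow, the moved plate and the catch; I did not measure their positions.
- **Disagreement:** the scene camera's estimate of the arm's angle differed from the other two views, so I relied on the side and wrist cameras.

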